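# Empty the mill jar and set its brake three clicks

## Robot

A 6-joint arm with a two-finger parallel gripper is mounted at the origin on the work surface. World frame = base frame: x ahead of the robot, y to its left, z up, the work surface at z = 0. Lengths are in m, angles in degrees, forces in N, time in s.
With the tool pointing down it reaches from about 0.4 to 0.825 m from the base axis. Payload 7 kg.
Tool frame: the origin (TCP) lies midway between the tips of the shut fingers; the grasp point (between the pads) lies 19 mm behind it (r.hold_point_z is the distance from the TCP to the grasp point, in m); x points along the fingers, y is the direction in which the jaws open and shut, and the axes are right-handed (so a half turn about x gives the same grasp; the last joint's range is limited). The gripper opens to 88 mm and grips with 3 to 60 N. Pads are 19 mm wide; open, the fingers measure 130 mm over their backs; the gripper's body (78 mm by 193 mm) begins 47 mm behind the grasp point.
Start: joints at [-55.858, 20.546, 0.682, 0, -70.136, -16.507], TCP at [0.204, -0.643, 0.227] pointing down, gripper open.
Joint ranges: [-176.03, 176.03], [-82.01, 121.73], [-58.28, 71.71], [-173.87, 95.51], [-174.79, -0.11], [-173.66, 173.66]. Speed limits (degrees/s): [136.94, 136.94, 172.46, 180, 180, 180].

## Interface

Orientations are given as [roll, pitch, yaw] about the fixed x, y, z axes, in that order (R = Rz(yaw) Ry(pitch) Rx(roll)).
In Python, from plant import r, viewer, order gives the robot as it stands. The module is installed in compiled form; this text tells all that it offers.
- The arm moves only by the shell command python3 -m creep 'ROWS' [FORCE]. ROWS is JSON, a list of rows, each an object of numbers: "ax", "ay", "az": the turn, a rotation vector about the tool's x, y, z in degrees; "tx", "ty", "tz": the shift along the tool's x, y, z in m; "fingers": the finger opening in m, from 0 to 0.0876. A call has 1 to 5 rows; each row is the pose to reach, as a shift and turn from the pose commanded when the call began, along the tool's axes at that moment; what a row does not reach only later rows make up. A row lasts 1/10 s, in which the tool goes at most 50 mm and 8.59 degrees, less where a joint would pass 70% of its speed; a pose out of reach is approached as far as the arm can. A call with a gripper value outside its range is refused whole. The fingers move at their own pace and stop on an object; FORCE is the grip in N (left out, the last holds). Time passes only in rows, so rows that repeat a pose let the fingers close. It gives the time, the measured TCP pose, the force and the opening at its end, in the units of the state.
- r.get_state(): the state, without advancing time (a new reading comes with each control period).
- viewer.capture(name): name is "scene" or "top" or "wrist"; returns a dict with "pixels" (384x512x3 uint8, blue, green, red), "depth" (384x512 float32, m along the optical axis (not along the pixel's ray), 0 where there is no reading), "fx", "fy", "cx", "cy" (pixels), "k1" (the pictures are not rectified: a ray, as slopes to the right and down, at radius r is drawn at 1 + k1 r^2 times it, then the intrinsics apply), "rvec" (rotation vector, rad) and "tvec" (3), from world to camera coordinates, as OpenCV has them; the wrist camera has in their place "T_tool_cam" (4x4, takes a point from camera to tool coordinates, whose origin is the TCP and whose axes are the tool frame's). Camera axes: x right, y down, z forward; pixel columns grow to the right and rows downward; lengths in m; the calibration is good to about 2 mm. A picture is of the moment at which its call begins: read the wrist's pose just before it.
- order.close_job(): hands the job in, once; it reports no verdict.
The state is a dict: "time_s": time; "joints": joint angles; "qd": joint speeds; "joint_torque": joint torques, N m; "tcp_pos": TCP position; "eef_rot": TCP orientation; "contact_force": force on the tool from outside, world axes, zero at the start; "moment": the same for the moment, N m; "gripper_width": finger opening in m.
Only numpy, scipy, OpenCV 4.12 (cv2) and the standard library are available. Lean on these libraries where they do the work, as an engineer would, in place of code of your own. Each camera call takes 0.05 s, during which the arm holds its last target.

## Task

Tip the porcelain mill jar over until all five grinding stones have run out into the tray below, and stand the jar fully upright again. Then turn the brake lever clockwise by exactly three clicks of its ratchet, not a fourth, and finish with the fingers still holding the lever's knob there: do not let go. Leave the bowl, the small glass jar and the brush where they are.

Things in the scene. Friction and masses are not known exactly. Their poses are not given: they have to be found in the camera images.
- jar (a joint): Tilt of the jar, rad: 0 = upright (its stop), grows as the mouth tips towards the side where the tray reaches out (the robot's side), up to 2.6. The hinge is stiff (0.25 N m of friction, about 2 N at the bar): the jar stays where it is left. At 1.57 it lies level; the stones have all run out by about 2.3.
- jar_axis (a point): Centre of the white porcelain mill jar (outside diameter 96 mm, height 100 mm, wall 6 mm, open top), half-way up on its horizontal tilt axis, 125 mm above the table, between two grey posts. The frame turns with the jar: y = tilt axis, z = towards the mouth; upright, x points away from the tray's long end (to the far side). A positive tilt carries the mouth from up towards this frame's upright -x.
- jar_bar (a point): Middle of the round steel handle bar of the jar, 12 mm thick, 116 mm long, parallel to the tilt axis, carried by two thin arms at the jar's sides. In the jar_axis frame it lies at x +88, z +78 mm (117.6 mm from the axis; 203 mm above the table when upright). It turns with the jar and may turn between gripping fingers. Pinched from above, fingers closing across the bar, it can be taken round from upright to a tilt of about 2.4 with the gripper pointing down all the way.
- tray: Aluminium catch tray, fixed, 250 x 168 mm, 40 mm high, walls 4 mm, origin at the centre of its underside, long side along its x. It lies beneath the jar and reaches out towards the robot.
- lever (a joint): Lever turn, rad: starts 0 to 0.1 (home), grows clockwise seen from above, end 1.5. Ratchet and spring pawl: a click every 0.262 rad (15 deg, 24 mm at the knob). The push at the knob climbs to some 3 to 6 N, then suddenly turns round (lever snaps ahead, 3 to 5 N) as the pawl falls; it is seated, and the push climbs anew, at 0.262, 0.524, 0.785, 1.047. The pawl stops it going back past a click.
- lever_knob (a point): Middle of the lever's upright round black knob (diameter 22 mm, 64 mm tall), 146 mm above the table, 90 mm from the turning axis; the knob's top is 178 mm and its foot on the flat lever arm 114 mm above the table. It can turn between gripping fingers.
- lever_pivot (a point): Point on the lever's vertical turning axis at the same height as lever_knob, 146 mm above the table. The frame turns with the lever, x points along the lever to the knob, z up. The lever stands on a round grey pedestal beside the right-hand post.
- stone1_c (a point): Centre of a pale rounded grinding stone, about 26 x 24 x 25 mm, 30 g, one of five that start in the jar.
- stone2_c (a point): Centre of a pale rounded grinding stone, about 26 x 24 x 25 mm, 30 g, one of five that start in the jar.
- stone3_c (a point): Centre of a pale rounded grinding stone, about 26 x 24 x 25 mm, 30 g, one of five that start in the jar.
- stone4_c (a point): Centre of a pale rounded grinding stone, about 26 x 24 x 25 mm, 30 g, one of five that start in the jar.
- stone5_c (a point): Centre of a pale rounded grinding stone, about 26 x 24 x 25 mm, 30 g, one of five that start in the jar.
- bowl: Bystander: black bowl, 120 mm wide, 60 mm high, origin under its centre.
- glass_jar_c (a point): Bystander: small glass jar, 56 mm wide, 60 mm high, its centre half-way up.
- brush_grip (a point): Bystander: wooden-handled brush 200 mm long lying on the table, point on its handle.

How it is judged (in metres and radians):
On the way, in this order (a step that is already met when the one before it is completed fails the run):
1. the jar is tipped and all five stones are out of it, in the tray (value of joint jar above 1.3 rad and x of stone1_c in the frame of tray between -0.122 and 0.122 m and y of stone1_c in the frame of tray between -0.081 and 0.081 m and z of each of stone1_c, stone2_c, stone3_c, stone4_c, stone5_c in the frame of tray below 0.045 m and x of stone2_c in the frame of tray between -0.122 and 0.122 m and y of stone2_c in the frame of tray between -0.081 and 0.081 m and x of stone3_c in the frame of tray between -0.122 and 0.122 m and y of stone3_c in the frame of tray between -0.081 and 0.081 m and x of stone4_c in the frame of tray between -0.122 and 0.122 m and y of stone4_c in the frame of tray between -0.081 and 0.081 m and x of stone5_c in the frame of tray between -0.122 and 0.122 m and y of stone5_c in the frame of tray between -0.081 and 0.081 m), for 0.1 s.
2. the jar stands upright again (value of joint jar below 0.1 rad), for 0.2 s.
3. the lever has passed its third click, gripped by the fingers (value of joint lever between 0.75 and 0.95 rad and contact force between the fingers and lever above 1 N), for 0.2 s.
At the end, for the whole second after the job is handed in: All five stones lie in the tray, the jar is upright within 0.1 rad, the lever rests at its third click (joint 0.75 to 0.95 rad: past the third, short of the fourth) and the fingers still hold it with more than 1 N (all of step 3 and x of stone1_c in the frame of tray between -0.122 and 0.122 m and y of stone1_c in the frame of tray between -0.081 and 0.081 m and z of each of stone1_c, stone2_c, stone3_c, stone4_c, stone5_c in the frame of tray below 0.045 m and x of stone2_c in the frame of tray between -0.122 and 0.122 m and y of stone2_c in the frame of tray between -0.081 and 0.081 m and x of stone3_c in the frame of tray between -0.122 and 0.122 m and y of stone3_c in the frame of tray between -0.081 and 0.081 m and x of stone4_c in the frame of tray between -0.122 and 0.122 m and y of stone4_c in the frame of tray between -0.081 and 0.081 m and x of stone5_c in the frame of tray between -0.122 and 0.122 m and y of stone5_c in the frame of tray between -0.081 and 0.081 m and value of joint jar below 0.1 rad and velocity of joint lever below 0.1 rad/s); the arm keeps its last pose, push and grip.
It fails at once if the lever goes to a fourth click (value of joint lever above 1.03 rad).
It fails at once if the bowl is disturbed (moved over 30 mm) (distance of bowl from where it was at the start of the episode above 0.03 m).
It fails at once if the glass jar is disturbed (moved over 30 mm) (distance of glass_jar_c from where it was at the start of the episode above 0.03 m).
It fails at once if the brush is disturbed (moved over 30 mm) (distance of brush_grip from where it was at the start of the episode above 0.03 m).
It also fails if it takes over 67 s, if anything falls off the work surface, if the arm or the gripper's body presses on something with over 40 N, if the wrist force passes 120 N, or if a joint passes its speed limit or range.

## Working session

There is one attempt and no reset: what is moved stays moved. The work goes in short steps, Python scripts to look and compute and a shell command to move; the robot and the scene stay as the last step left them, time stands still between calls to the robot, and variables do not carry over. Pictures are saved under pics/ and viewed, and the job is handed in when it is done.

```bash
mkdir -p pics; ls; python3 - <<'E'
from plant import r, viewer, order
import cv2
print(r.get_state(), r.hold_point_z)
for n in ("scene","top"):
    c=viewer.capture(n); cv2.imwrite(f"pics/{n}0.png",c["pixels"])
    print(n,{k:v for k,v in c.items() if k not in("pixels","depth")})
    import numpy as np; np.savez(f"{n}0.npz",**c)
E
```

```text
pics
{'time_s': 0.0, 'joints': array([-5.58605802e+01,  2.05925610e+01,  6.35515023e-01, -2.08395043e-02,
       -7.01341724e+01, -1.65059075e+01]), 'qd': array([ 0.01820288,  0.026635  , -0.04371851, -0.04386121,  0.04595268,
        0.05277997]), 'joint_torque': array([ 1.49039308e-03, -5.82712018e+01,  2.93055385e+01,  6.99716359e+00,
        6.83041246e-03, -1.23744012e-04]), 'tcp_pos': array([ 0.20430917, -0.6428486 ,  0.22562092]), 'eef_rot': array([ 94.38652584,  89.90670093, 112.01294089]), 'contact_force': array([-0.20445675,  0.42082052, -0.04409107]), 'moment': array([0.0131706 , 0.01939563, 0.04951973]), 'gripper_width': 0.08732899177301598} 0.0188
scene {'fx': 353.51599269311197, 'fy': 353.51599269311197, 'cx': 256.2386698983131, 'cy': 199.31324149662606, 'k1': -0.07280563829360592, 'rvec': array([ 1.92635749,  1.20593508, -0.63883395]), 'tvec': array([-0.24440433, -0.13586546,  1.6550724 ])}
top {'fx': 409.72748622261105, 'fy': 409.72748622261105, 'cx': 258.7088291424222, 'cy': 193.94122381984383, 'k1': -0.10736696196546963, 'rvec': array([ 2.10753035, -2.16133328,  0.20283227]), 'tvec': array([0.02759152, 0.55552922, 1.52285717])}
```

View pics/scene0.png

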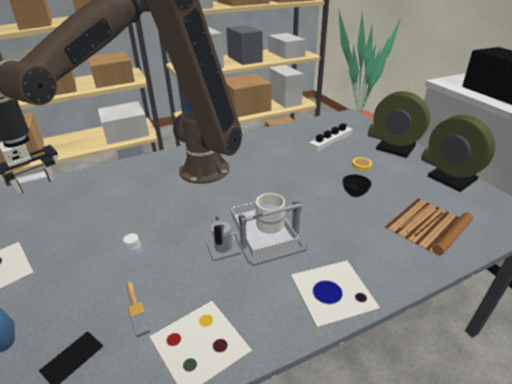

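View pics/top0.png

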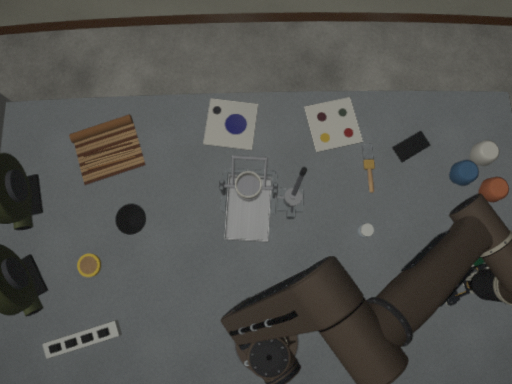

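The top picture shows the jar at about (248,184) with its bar beyond it at (250,160), and the lever at (293,197) with its knob near (303,172). I'll enlarge that area.

```bash
python3 - <<'E'
import cv2
a=cv2.imread("pics/top0.png"); cv2.imwrite("pics/topc.png",cv2.resize(a[145:250,210:325],None,fx=5.5,fy=5.5,interpolation=cv2.INTER_CUBIC))
a=cv2.imread("pics/scene0.png"); cv2.imwrite("pics/scenec.png",cv2.resize(a[185:270,200:315],None,fx=6,fy=6,interpolation=cv2.INTER_CUBIC))
E
```

```text
(no output)
```

View pics/topc.png

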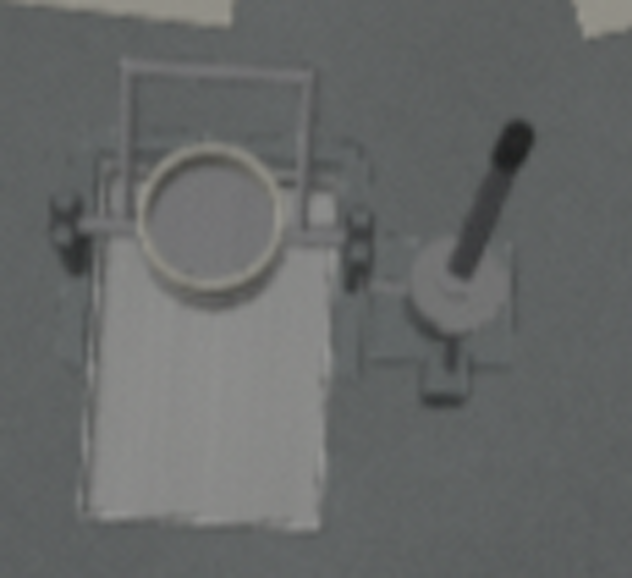

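View pics/scenec.png

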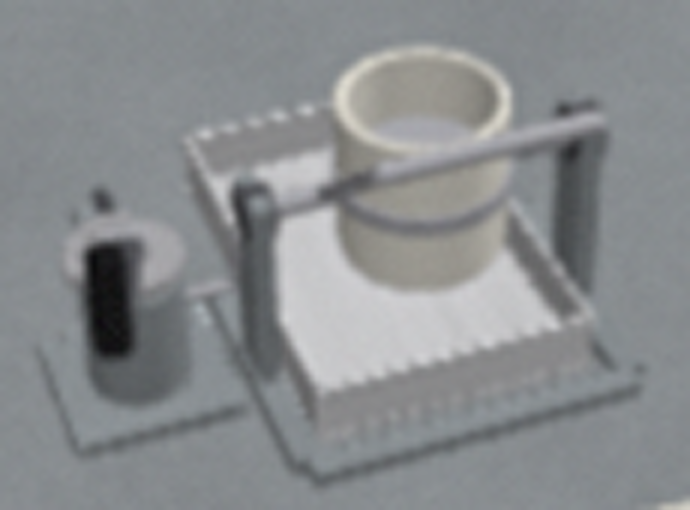

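```bash
cat > h.py <<'E'
import numpy as np, cv2
from scipy.spatial.transform import Rotation as R
def cam(c):
    c=dict(c); K=np.array([[c["fx"],0,c["cx"]],[0,c["fy"],c["cy"]],[0,0,1.]]).astype(float)
    D=np.array([float(c["k1"]),0,0,0,0])
    if "T_wc" in c: T=c["T_wc"]; Rw,t=T[:3,:3],T[:3,3]
    else:
        Rc=R.from_rotvec(c["rvec"]).as_matrix(); Rw=Rc.T; t=-Rw@c["tvec"]
    return K,D,Rw,t
def ray(c,uv):
    K,D,Rw,t=cam(c); p=cv2.undistortPoints(np.array(uv,float).reshape(-1,1,2),K,D).reshape(-1,2)
    return t,(Rw@np.c_[p,np.ones(len(p))].T).T
def onz(c,uv,z):
    t,d=ray(c,uv); z=np.broadcast_to(z,(len(d),)); return t+d*((z-t[2])/d[:,2])[:,None]
def proj(c,X):
    K,D,Rw,t=cam(c); return cv2.projectPoints(np.array(X,float).reshape(-1,3),cv2.Rodrigues(Rw.T)[0],-Rw.T@t,K,D)[0].reshape(-1,2)
def toolT(s):
    T=np.eye(4); T[:3,:3]=R.from_euler('xyz',s["eef_rot"],degrees=True).as_matrix(); T[:3,3]=s["tcp_pos"]; return T
def wrist(name=None):
    from plant import r,viewer
    s=r.get_state(); c=dict(viewer.capture("wrist")); c["T_wc"]=toolT(s)@c["T_tool_cam"]
    if name: cv2.imwrite(f"pics/{name}.png",c["pixels"]); np.savez(name+".npz",**c)
    return c
E
python3 - <<'E'
from h import *
np.set_printoptions(precision=4,suppress=True)
c=np.load("top0.npz"); 
def o(u,v): return ((u+.5)/5.5-.5+210,(v+.5)/5.5-.5+145)
print("cam",cam(c)[3])
pts=dict(barL=(125,67,.203),barR=(310,76,.203),rim=(210.5,217,.175),axL=(95,225,.125),axR=(320,238,.125),knobtop=(517,132,.178),knobfoot=(508,163,.114),piv=(458,285,.11),tNL=(83,517,.04),tNR=(320,527,.04),tFL=(110,165,.04),tFR=(340,178,.04))
for k,(u,v,z) in pts.items(): print(k,onz(c,[o(u,v)],z)[0])
T=toolT(__import__("plant").r.get_state()); print(T)
s=np.load("scene0.npz")
def os(u,v): return ((u+.5)/6-.5+200,(v+.5)/6-.5+185)
for k,(u,v,z) in dict(barR=(283,205,.203),barL=(600,122,.203),rim=(422,113,.175),knobt=(115,245,.178)).items(): print(k,onz(s,[os(u,v)],z)[0])
for n,(u,v) in dict(bowl=(131,219),glass=(366,230),brush=(370,178)).items(): print(n,onz(c,[(u,v)],.03)[0])
E
```

```text
cam [0.2797 0.0369 1.5965]
barL [0.6635 0.1052 0.203 ]
barR [ 0.6547 -0.0129  0.203 ]
rim [0.5701 0.0529 0.175 ]
axL [0.5767 0.1305 0.125 ]
axR [ 0.5643 -0.019   0.125 ]
knobtop [ 0.621  -0.1469  0.178 ]
knobfoot [ 0.615  -0.1481  0.114 ]
piv [ 0.5329 -0.1112  0.11  ]
tNL [0.389  0.1469 0.04  ]
tNR [ 0.3781 -0.0162  0.04  ]
tFL [0.6369 0.1248 0.04  ]
tFR [ 0.6236 -0.0377  0.04  ]
[[-0.0006 -0.3029  0.953   0.2044]
 [ 0.0014  0.953   0.3029 -0.6429]
 [-1.      0.0015 -0.0001  0.2257]
 [ 0.      0.      0.      1.    ]]
barR [ 0.6511 -0.065   0.203 ]
barL [0.6625 0.1077 0.203 ]
rim [0.5809 0.0474 0.175 ]
knobt [ 0.6139 -0.1406  0.178 ]
bowl [0.4729 0.5102 0.03  ]
glass [ 0.4078 -0.3977  0.03  ]
brush [ 0.6128 -0.4285  0.03  ]
```

```bash
cat > d.py <<'E'
# usage: python3 d.py x y z yawy [tilt] : delta to TCP pos with tool x down and tool y at world angle yawy
import sys; from h import *; from plant import r
s=r.get_state(); T=toolT(s); a=[float(v) for v in sys.argv[1:]]
def delta(T,x,y,z,yaw):
    c,q=np.cos(np.radians(yaw)),np.sin(np.radians(yaw))
    Rt=np.array([[0,c,q],[0,q,-c],[-1,0,0]])
    return np.round(T[:3,:3].T@(np.array([x,y,z])-T[:3,3]),4), np.round(R.from_matrix(T[:3,:3].T@Rt).as_rotvec(degrees=True),2)
if __name__=="__main__":
    print("t",s["time_s"],"pos",np.round(s["tcp_pos"],4),"yawy",round(float(np.degrees(np.arctan2(T[1,1],T[0,1]))),2),"F",np.round(s["contact_force"],2),"w",round(float(s["gripper_width"]),4))
    d,w=delta(T,*a); print("shift",d,"turn",w)
E
python3 d.py 0.60 0.0 0.32 175.7
```

```text
t 0.1 pos [ 0.2044 -0.6429  0.2257] yawy 107.63 F [ 0.65 -0.13  0.57] w 0.0875
shift [-0.0936  0.493   0.5718] turn [-6.807e+01  4.000e-02 -8.000e-02]
```

```bash
python3 -m creep '[{"tx":-0.0936,"ty":0.493,"tz":0.572,"ax":-68.1,"fingers":0.05},{"tx":-0.0936,"ty":0.493,"tz":0.572,"ax":-68.1,"fingers":0.05},{"tx":-0.0936,"ty":0.493,"tz":0.572,"ax":-68.1,"fingers":0.05},{"tx":-0.0936,"ty":0.493,"tz":0.572,"ax":-68.1,"fingers":0.05},{"tx":-0.0936,"ty":0.493,"tz":0.572,"ax":-68.1,"fingers":0.05}]' 20; python3 d.py 0.60 0.0 0.32 175.7
```

```text
t 0.1 pos [ 0.2044 -0.6429  0.2257] yawy 107.63 F [ 0.65 -0.13  0.57] w 0.0875
shift [-0.0936  0.493   0.5718] turn [-6.807e+01  4.000e-02 -8.000e-02]invalid input
```

```bash
python3 -m creep '[{"ax":-8,"ay":0,"az":0,"tx":-0.02,"ty":0.025,"tz":0.03,"fingers":0.05}]' 20; echo; python3 -m creep --help; python3 d.py 0.60 0.0 0.32 175.7
```

```text
time_s: 0.2
tcp_pos: [0.2234, -0.6104, 0.2421]
eef_rot: [97.9, 89.6, 123.4]
contact_force: [1.4, 1.2, 0.6]
gripper_width: 0.0838

t 0.2 pos [ 0.2234 -0.6104  0.2421] yawy 115.48 F [1.41 1.17 0.62] w 0.0838
shift [-0.0757  0.3895  0.6025] turn [-60.22   0.17  -0.41]invalid input: not JSON, or not a number
```

```bash
python3 -m creep '[{"ax":-60.2,"ay":0,"az":0,"tx":-0.0757,"ty":0.39,"tz":0.602,"fingers":0.05},{"ax":-60.2,"ay":0,"az":0,"tx":-0.0757,"ty":0.39,"tz":0.602,"fingers":0.05},{"ax":-60.2,"ay":0,"az":0,"tx":-0.0757,"ty":0.39,"tz":0.602,"fingers":0.05},{"ax":-60.2,"ay":0,"az":0,"tx":-0.0757,"ty":0.39,"tz":0.602,"fingers":0.05},{"ax":-60.2,"ay":0,"az":0,"tx":-0.0757,"ty":0.39,"tz":0.602,"fingers":0.05}]' 20; python3 d.py 0.60 0.0 0.32 175.7
```

```text
time_s: 0.7
tcp_pos: [0.3556, -0.3963, 0.2728]
eef_rot: [47.0, 90.0, 115.9]
contact_force: [0.6, -0.7, 0.8]
gripper_width: 0.051
t 0.7 pos [ 0.3556 -0.3963  0.2728] yawy 158.94 F [ 0.56 -0.74  0.75] w 0.051
shift [-0.0471 -0.0857  0.4577] turn [-1.676e+01  1.000e-02 -1.000e-02]
```

```bash
python3 -m creep '[{"ax":-16.8,"ay":0,"az":0,"tx":-0.0471,"ty":-0.086,"tz":0.458,"fingers":0.05},{"ax":-16.8,"ay":0,"az":0,"tx":-0.0471,"ty":-0.086,"tz":0.458,"fingers":0.05},{"ax":-16.8,"ay":0,"az":0,"tx":-0.0471,"ty":-0.086,"tz":0.458,"fingers":0.05},{"ax":-16.8,"ay":0,"az":0,"tx":-0.0471,"ty":-0.086,"tz":0.458,"fingers":0.05},{"ax":-16.8,"ay":0,"az":0,"tx":-0.0471,"ty":-0.086,"tz":0.458,"fingers":0.05}]' 20; python3 d.py 0.60 0.0 0.32 175.7
```

```text
time_s: 1.2
tcp_pos: [0.4875, -0.1853, 0.2982]
eef_rot: [-40.6, 90.0, 44.8]
contact_force: [1.7, -0.7, 0.0]
gripper_width: 0.0496
t 1.2 pos [ 0.4875 -0.1853  0.2982] yawy 175.42 F [ 1.72 -0.66  0.02] w 0.0496
shift [-0.0218 -0.0973  0.1937] turn [-0.28  0.01  0.01]
```

```bash
python3 -m creep '[{"ax":-0.3,"ay":0,"az":0,"tx":-0.022,"ty":-0.097,"tz":0.194,"fingers":0.05},{"ax":-0.3,"ay":0,"az":0,"tx":-0.022,"ty":-0.097,"tz":0.194,"fingers":0.05},{"ax":-0.3,"ay":0,"az":0,"tx":-0.022,"ty":-0.097,"tz":0.194,"fingers":0.05},{"ax":-0.3,"ay":0,"az":0,"tx":-0.022,"ty":-0.097,"tz":0.194,"fingers":0.05},{"ax":-0.3,"ay":0,"az":0,"tx":-0.022,"ty":-0.097,"tz":0.194,"fingers":0.05}]' 20; python3 d.py 0.60 0.0 0.32 175.7
python3 - <<'E'
from h import *
c=wrist("w1"); print(c["T_wc"].round(3))
E
```

```text
time_s: 1.7
tcp_pos: [0.6008, 0.0019, 0.3193]
eef_rot: [88.8, 90.0, 174.7]
contact_force: [-0.3, 0.1, -0.5]
gripper_width: 0.05
t 1.7 pos [0.6008 0.0019 0.3193] yawy 175.86 F [-0.28  0.06 -0.5 ] w 0.05
shift [-0.0007  0.0007 -0.002 ] turn [ 0.16  0.   -0.04]
[[-0.997  0.068  0.02   0.595]
 [ 0.071  0.955  0.289 -0.077]
 [ 0.001  0.29  -0.957  0.478]
 [ 0.     0.     0.     1.   ]]
```

View pics/w1.png

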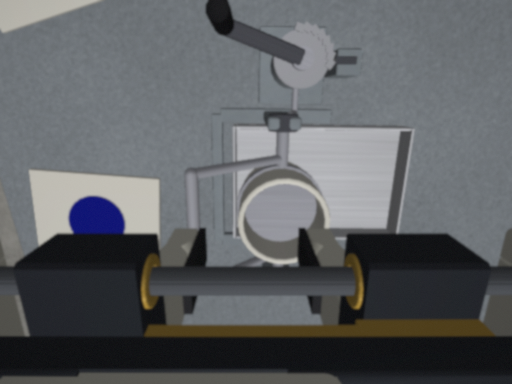

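```bash
python3 - <<'E'
import cv2
a=cv2.imread("pics/w1.png"); cv2.imwrite("pics/w1a.png",cv2.resize(a[0:90,190:345],None,fx=5,fy=5,interpolation=cv2.INTER_CUBIC))
cv2.imwrite("pics/w1b.png",cv2.resize(a[140:270,170:340],None,fx=4.5,fy=4.5,interpolation=cv2.INTER_CUBIC))
E
```

```text
(no output)
```

View pics/w1a.png

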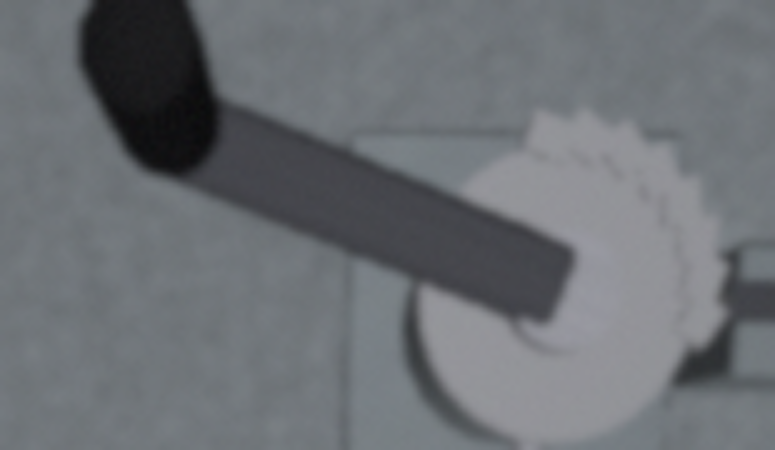

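View pics/w1b.png

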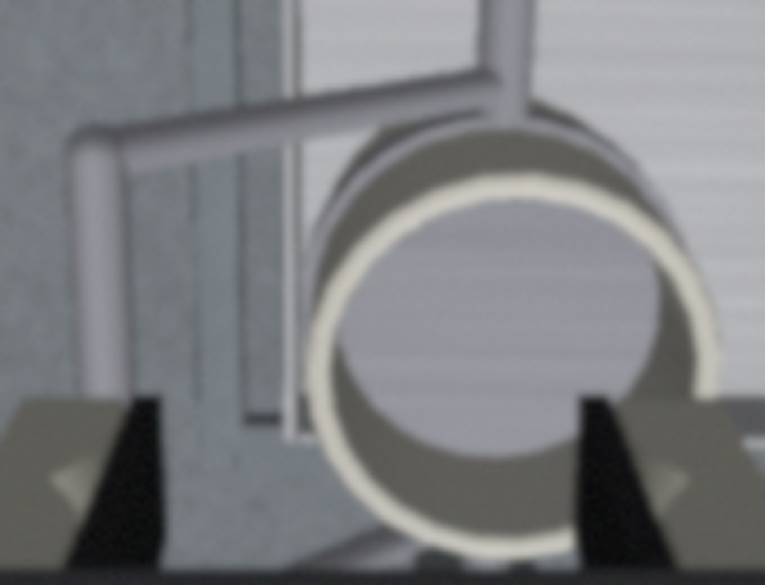

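```bash
python3 - <<'E'
from h import *
np.set_printoptions(precision=4,suppress=True)
c=dict(np.load("w1.npz")); d=c["depth"]; K,D,Rw,t=cam(c)
for u,v in [(260,200),(280,200),(300,200),(280,215),(280,230),(300,225),(265,225),(310,215),(370,180),(380,220),(192,200),(222,14)]:
    X=t+ray(c,[(u,v)])[1][0]*d[v,u]; print((u,v),d[v,u],X)
def o(u,v): return ((u+.5)/4.5-.5+170,(v+.5)/4.5-.5+140)
def p(u,v): return ((u+.5)/5-.5+190,(v+.5)/5-.5)
for n,(u,v,z) in dict(barcorner=(95,140,.203),bar2=(105,385,.203),bar3=(99,260,.203),rim=(513,366,.175)).items(): print(n,onz(c,[o(u,v)],z)[0])
for n,(u,v,z) in dict(knobtop=(142,45,.178),knobfoot=(168,127,.114),piv=(560,300,.105),armtip=(565,285,.11)).items(): print(n,onz(c,[p(u,v)],z)[0])
E
```

```text
(260, 200) 0.36473072 [0.5938 0.0404 0.1318]
(280, 200) 0.36512715 [0.5708 0.0421 0.1315]
(300, 200) 0.3645625 [0.5478 0.0436 0.132 ]
(280, 215) 0.3699267 [0.5717 0.0605 0.132 ]
(280, 230) 0.3772254 [0.5724 0.0802 0.1304]
(300, 225) 0.3736659 [0.5487 0.0748 0.132 ]
(265, 225) 0.37275568 [0.5899 0.0715 0.1328]
(310, 215) 0.36990756 [0.5366 0.063  0.1321]
(370, 180) 0.48974186 [0.4211 0.063  0.0044]
(380, 220) 0.511276 [0.4017 0.1322 0.0024]
(192, 200) 0.28302252 [0.6549 0.0098 0.2093]
(222, 14) 0.2684804 [ 0.6156 -0.1439  0.1772]
barcorner [ 0.6539 -0.0156  0.203 ]
bar2 [0.6585 0.0367 0.203 ]
bar3 [0.6563 0.0093 0.203 ]
rim [0.5712 0.0502 0.175 ]
knobtop [ 0.6185 -0.1481  0.178 ]
knobfoot [ 0.6196 -0.1478  0.114 ]
piv [ 0.5379 -0.1093  0.105 ]
armtip [ 0.5375 -0.1118  0.11  ]
```

```bash
python3 d.py 0.659 0.0455 0.25 175.5;python3 d.py 0.659 0.0455 0.190 175.5
```

```text
t 1.75 pos [0.6013 0.0024 0.319 ] yawy 175.88 F [ 1.44 -0.33  0.59] w 0.0501
shift [ 0.069  -0.0545  0.0472] turn [ 0.38 -0.   -0.05]
t 1.75 pos [0.6013 0.0024 0.319 ] yawy 175.88 F [ 1.44 -0.33  0.59] w 0.0501
shift [ 0.129  -0.0545  0.0472] turn [ 0.38 -0.   -0.05]
```

```bash
python3 -m creep '[{"ax":0.3,"ay":0,"az":0,"tx":0.035,"ty":-0.027,"tz":0.024,"fingers":0.05},{"ax":0.3,"ay":0,"az":0,"tx":0.06,"ty":-0.0545,"tz":0.047,"fingers":0.05},{"ax":0.3,"ay":0,"az":0,"tx":0.08,"ty":-0.0545,"tz":0.047,"fingers":0.05},{"ax":0.3,"ay":0,"az":0,"tx":0.105,"ty":-0.0545,"tz":0.047,"fingers":0.05},{"ax":0.3,"ay":0,"az":0,"tx":0.129,"ty":-0.0545,"tz":0.047,"fingers":0.05}]' 20; python3 -m creep '[{"ax":0,"ay":0,"az":0,"tx":0,"ty":0,"tz":0,"fingers":0.03},{"ax":0,"ay":0,"az":0,"tx":0,"ty":0,"tz":0,"fingers":0.03}]' 20; python3 d.py 0.659 0.0455 0.190 175.5;
python3 - <<'E'
from h import *
c=wrist("w2")
E
```

```text
time_s: 2.25
tcp_pos: [0.6567, 0.0407, 0.1892]
eef_rot: [108.1, 89.9, -166.5]
contact_force: [0.2, -1.0, -0.4]
gripper_width: 0.05
time_s: 2.45
tcp_pos: [0.657, 0.0405, 0.1912]
eef_rot: [140.4, 89.9, -134.2]
contact_force: [0.8, -0.0, 0.5]
gripper_width: 0.0389
t 2.45 pos [0.657  0.0405 0.1912] yawy 175.4 F [ 0.85 -0.05  0.53] w 0.0389
shift [ 0.0012 -0.0016  0.0051] turn [-0.1  -0.05 -0.04]
```

View pics/w2.png

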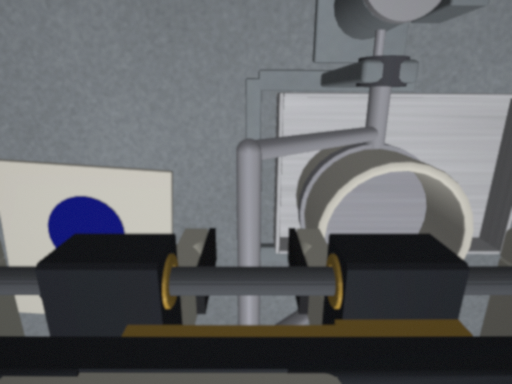

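The bar runs at column 249, between the pads at about 213 and 290, so it is centred. I'll close on it.

```bash
python3 -m creep '[{"ax":0,"ay":0,"az":0,"tx":0,"ty":0,"tz":0,"fingers":0.0},{"ax":0,"ay":0,"az":0,"tx":0,"ty":0,"tz":0,"fingers":0.0},{"ax":0,"ay":0,"az":0,"tx":0,"ty":0,"tz":0,"fingers":0.0},{"ax":0,"ay":0,"az":0,"tx":0,"ty":0,"tz":0,"fingers":0.0}]' 20; python3 d.py 0.659 0.0455 0.190 175.5
python3 - <<'E'
from h import *
# arc waypoints in tool frame relative to start (tool: x down, -y = away(+jar x))
a0=np.arctan2(.078,.088); r=.1176
for T in np.arange(0,2.41,.1):
    jx=r*np.cos(a0+T)-.088; jz=r*np.sin(a0+T)-.078
    print(round(T,2),"tx",round(-jz,4),"ty",round(-jx,4))
E
```

```text
time_s: 2.9
tcp_pos: [0.6585, 0.0411, 0.1925]
eef_rot: [-80.8, 89.8, 4.6]
contact_force: [3.7, -0.7, 4.7]
gripper_width: 0.0106
t 2.9 pos [0.6585 0.0411 0.1925] yawy 175.42 F [ 3.66 -0.67  4.68] w 0.0106
shift [ 0.0025 -0.0001  0.0044] turn [-0.08  0.03  0.2 ]
0.0 tx -0.0 ty -0.0
0.1 tx -0.0084 ty 0.0082
0.2 tx -0.0159 ty 0.0172
0.3 tx -0.0225 ty 0.027
0.4 tx -0.0281 ty 0.0373
0.5 tx -0.0326 ty 0.0482
0.6 tx -0.0361 ty 0.0594
0.7 tx -0.0384 ty 0.0709
0.8 tx -0.0395 ty 0.0826
0.9 tx -0.0394 ty 0.0944
1.0 tx -0.0382 ty 0.1061
1.1 tx -0.0358 ty 0.1176
1.2 tx -0.0323 ty 0.1288
1.3 tx -0.0277 ty 0.1396
1.4 tx -0.022 ty 0.1499
1.5 tx -0.0153 ty 0.1596
1.6 tx -0.0077 ty 0.1685
1.7 tx 0.0008 ty 0.1767
1.8 tx 0.01 ty 0.184
1.9 tx 0.0199 ty 0.1903
2.0 tx 0.0304 ty 0.1956
2.1 tx 0.0414 ty 0.1998
2.2 tx 0.0528 ty 0.2029
2.3 tx 0.0643 ty 0.2048
2.4 tx 0.0761 ty 0.2056
```

```bash
python3 -m creep '[{"ax":0,"ay":0,"az":0,"tx":-0.0042,"ty":0.004,"tz":0,"fingers":0.0},{"ax":0,"ay":0,"az":0,"tx":-0.0084,"ty":0.0082,"tz":0,"fingers":0.0},{"ax":0,"ay":0,"az":0,"tx":-0.0159,"ty":0.0172,"tz":0,"fingers":0.0},{"ax":0,"ay":0,"az":0,"tx":-0.0225,"ty":0.027,"tz":0,"fingers":0.0},{"ax":0,"ay":0,"az":0,"tx":-0.0281,"ty":0.0373,"tz":0,"fingers":0.0}]' 20; python3 d.py 0.659 0.0455 0.190 175.5
```

```text
time_s: 3.4
tcp_pos: [0.6227, 0.0441, 0.2216]
eef_rot: [-82.5, 89.6, 2.9]
contact_force: [7.7, -1.5, 4.8]
gripper_width: 0.0112
t 3.4 pos [0.6227 0.0441 0.2216] yawy 175.44 F [ 7.74 -1.51  4.8 ] w 0.0112
shift [ 0.0319 -0.0358  0.0042] turn [-0.06  0.05  0.41]
```

```bash
python3 -m creep '[{"ax":0,"ay":0,"az":0,"tx":-0.0045,"ty":0.0109,"tz":0,"fingers":0.0},{"ax":0,"ay":0,"az":0,"tx":-0.008,"ty":0.0221,"tz":0,"fingers":0.0},{"ax":0,"ay":0,"az":0,"tx":-0.0103,"ty":0.0336,"tz":0,"fingers":0.0},{"ax":0,"ay":0,"az":0,"tx":-0.0115,"ty":0.0512,"tz":0,"fingers":0.0},{"ax":0,"ay":0,"az":0,"tx":-0.0101,"ty":0.0688,"tz":0,"fingers":0.0}]' 20; python3 d.py 0.659 0.0455 0.190 175.5
python3 - <<'E'
from plant import viewer; import cv2
cv2.imwrite("pics/s1.png",cv2.resize(viewer.capture("scene")["pixels"][150:290,170:350],None,fx=4,fy=4,interpolation=cv2.INTER_CUBIC))
E
```

```text
time_s: 3.9
tcp_pos: [0.5531, 0.0502, 0.2313]
eef_rot: [-72.0, 89.7, 13.4]
contact_force: [4.5, 2.1, 3.5]
gripper_width: 0.0112
t 3.9 pos [0.5531 0.0502 0.2313] yawy 175.43 F [4.51 2.07 3.49] w 0.0112
shift [ 0.0419 -0.1056  0.0037] turn [-0.07  0.11  0.33]
```

View pics/s1.png

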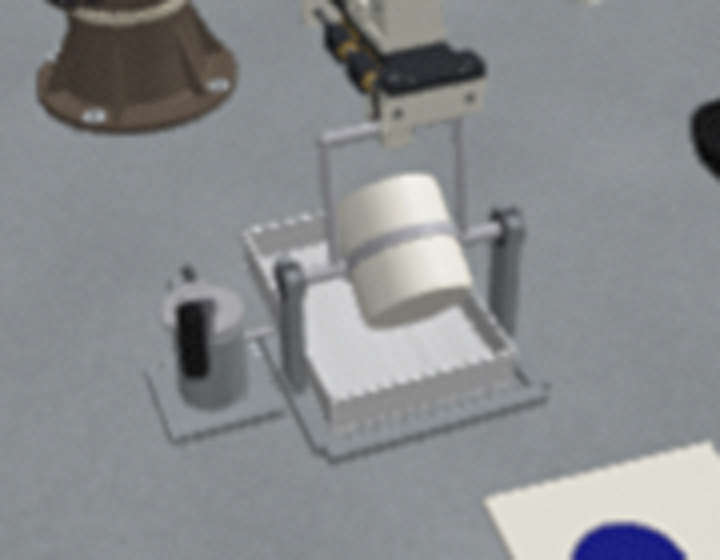

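The jar is tipping with the bar held. I'll continue along the arc.

```bash
python3 -m creep '[{"ax":0,"ay":0,"az":0,"tx":0.0024,"ty":0.0115,"tz":0,"fingers":0.0},{"ax":0,"ay":0,"az":0,"tx":0.0059,"ty":0.0227,"tz":0,"fingers":0.0},{"ax":0,"ay":0,"az":0,"tx":0.0105,"ty":0.0335,"tz":0,"fingers":0.0},{"ax":0,"ay":0,"az":0,"tx":0.0162,"ty":0.0438,"tz":0,"fingers":0.0},{"ax":0,"ay":0,"az":0,"tx":0.0229,"ty":0.0535,"tz":0,"fingers":0.0}]' 20; python3 d.py 0.659 0.0455 0.190 175.5;  python3 -m creep '[{"ax":0,"ay":0,"az":0,"tx":0.0076,"ty":0.0089,"tz":0,"fingers":0.0},{"ax":0,"ay":0,"az":0,"tx":0.0161,"ty":0.0171,"tz":0,"fingers":0.0},{"ax":0,"ay":0,"az":0,"tx":0.0253,"ty":0.0244,"tz":0,"fingers":0.0},{"ax":0,"ay":0,"az":0,"tx":0.0352,"ty":0.0307,"tz":0,"fingers":0.0},{"ax":0,"ay":0,"az":0,"tx":0.0457,"ty":0.036,"tz":0,"fingers":0.0}]' 20; python3 d.py 0.659 0.0455 0.190 175.5
python3 - <<'E'
from plant import viewer; import cv2
cv2.imwrite("pics/s2.png",cv2.resize(viewer.capture("scene")["pixels"][150:290,170:350],None,fx=4,fy=4,interpolation=cv2.INTER_CUBIC))
E
```

```text
time_s: 4.45
tcp_pos: [0.4982, 0.0546, 0.2062]
eef_rot: [-51.0, 89.9, 34.4]
contact_force: [4.6, 3.9, 2.2]
gripper_width: 0.0111
t 4.45 pos [0.4982 0.0546 0.2062] yawy 175.43 F [4.63 3.85 2.18] w 0.0111
shift [ 0.0165 -0.1609  0.0038] turn [-0.07  0.07  0.09]
time_s: 4.95
tcp_pos: [0.4626, 0.0574, 0.1604]
eef_rot: [-57.1, 89.9, 28.3]
contact_force: [7.0, 2.8, 0.4]
gripper_width: 0.0115
t 4.95 pos [0.4626 0.0574 0.1604] yawy 175.43 F [7.04 2.84 0.36] w 0.0115
shift [-0.0293 -0.1968  0.0038] turn [-0.07  0.07  0.1 ]
```

View pics/s2.png

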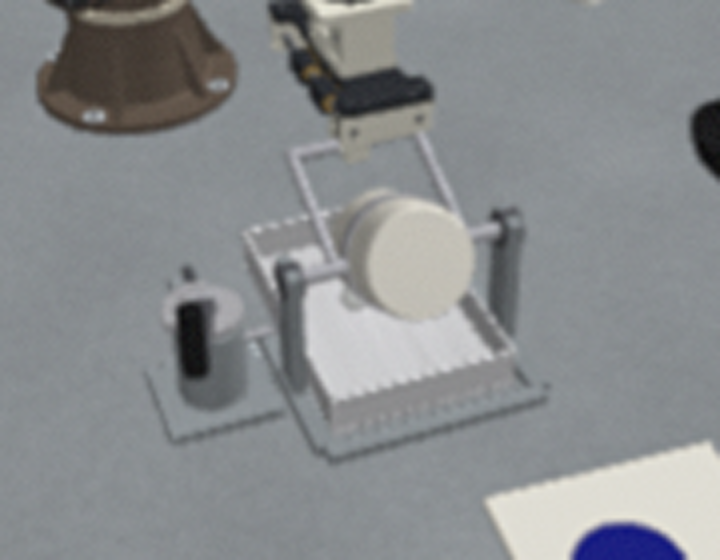

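```bash
python3 -m creep '[{"ax":0,"ay":0,"az":0,"tx":0.0055,"ty":0.0022,"tz":0,"fingers":0.0},{"ax":0,"ay":0,"az":0,"tx":0.011,"ty":0.0042,"tz":0,"fingers":0.0},{"ax":0,"ay":0,"az":0,"tx":0.0224,"ty":0.0073,"tz":0,"fingers":0.0},{"ax":0,"ay":0,"az":0,"tx":0.0339,"ty":0.0092,"tz":0,"fingers":0.0},{"ax":0,"ay":0,"az":0,"tx":0.0375,"ty":0.0095,"tz":0,"fingers":0.0}]' 20; python3 -m creep '[{"ax":0,"ay":0,"az":0,"tx":0,"ty":0,"tz":0,"fingers":0.0},{"ax":0,"ay":0,"az":0,"tx":0,"ty":0,"tz":0,"fingers":0.0},{"ax":0,"ay":0,"az":0,"tx":0,"ty":0,"tz":0,"fingers":0.0},{"ax":0,"ay":0,"az":0,"tx":0,"ty":0,"tz":0,"fingers":0.0},{"ax":0,"ay":0,"az":0,"tx":0,"ty":0,"tz":0,"fingers":0.0}]' 20;python3 d.py 0.659 0.0455 0.190 175.5
python3 - <<'E'
from plant import viewer; import cv2,numpy as np
a=viewer.capture("scene")["pixels"][180:290,200:340]; b=viewer.capture("top")["pixels"][140:250,200:340]
cv2.imwrite("pics/s3.png",cv2.resize(np.r_[a,b],None,fx=2.7,fy=2.7,interpolation=cv2.INTER_CUBIC))
E
```

```text
time_s: 5.5
tcp_pos: [0.4541, 0.0581, 0.1227]
eef_rot: [-71.7, 89.8, 13.8]
contact_force: [6.9, 1.8, 3.5]
gripper_width: 0.0111
time_s: 6.0
tcp_pos: [0.4541, 0.0581, 0.123]
eef_rot: [-67.0, 89.8, 18.4]
contact_force: [8.8, 2.1, -2.0]
gripper_width: 0.0113
t 6.0 pos [0.4541 0.0581 0.123 ] yawy 175.43 F [ 8.83  2.13 -2.05] w 0.0113
shift [-0.0664 -0.2055  0.0038] turn [-0.07  0.06  0.14]
```

View pics/s3.png

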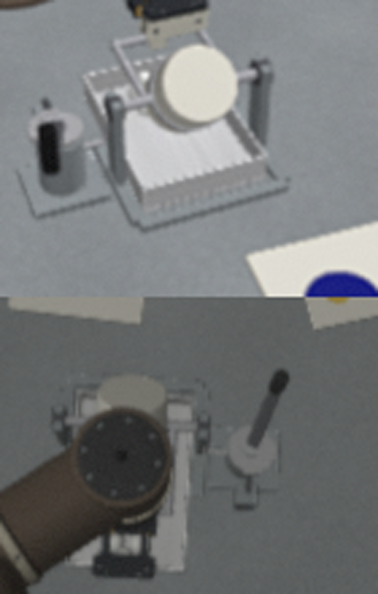

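```bash
python3 - <<'E'
from h import *
c=wrist("w3")
E
```

```text
(no output)
```

View pics/w3.png

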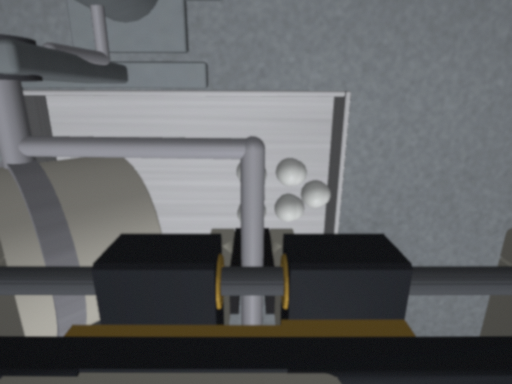

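The wrist view shows three stones in the tray at (291,172), (315,194) and (289,208). Two more show partly behind the bar at (243,172) and (243,212), so all five are out. I'll bring the jar back.

```bash
python3 -m creep '[{"ax":0,"ay":0,"az":0,"tx":-0.0151,"ty":-0.0022,"tz":0,"fingers":0.0},{"ax":0,"ay":0,"az":0,"tx":-0.032,"ty":-0.0073,"tz":0,"fingers":0.0},{"ax":0,"ay":0,"az":0,"tx":-0.048,"ty":-0.0148,"tz":0,"fingers":0.0},{"ax":0,"ay":0,"az":0,"tx":-0.0626,"ty":-0.0246,"tz":0,"fingers":0.0},{"ax":0,"ay":0,"az":0,"tx":-0.0756,"ty":-0.0366,"tz":0,"fingers":0.0}]' 20; python3 - <<'E'
from h import *
a0=np.arctan2(.078,.088); r=.1176
f=lambda T:np.array([-(r*np.sin(a0+T)-.078),-(r*np.cos(a0+T)-.088)])
for s in ([1.6,1.45,1.3,1.15,1.0,.85],[.85,.7,.55,.4,.25,.12],[.12,.05,0,-.02]):
    for T in s[1:]: print(T,(f(T)-f(s[0])).round(4))
E
```

```text
time_s: 6.65
tcp_pos: [0.4836, 0.0549, 0.1969]
eef_rot: [90.9, 89.4, 176.2]
contact_force: [-21.3, 14.3, 15.3]
gripper_width: 0.0115
1.45 [-0.0111 -0.0137]
1.3 [-0.02   -0.0289]
1.15 [-0.0265 -0.0453]
1.0 [-0.0305 -0.0625]
0.85 [-0.0319 -0.08  ]
0.7 [ 0.0012 -0.0176]
0.55 [ 0.0051 -0.0348]
0.4 [ 0.0115 -0.0512]
0.25 [ 0.0202 -0.0665]
0.12 [ 0.0296 -0.0786]
0.05 [ 0.0057 -0.006 ]
0 [ 0.01 -0.01]
-0.02 [ 0.0117 -0.0115]
```

```bash
python3 -m creep '[{"ax":0,"ay":0,"az":0,"tx":0,"ty":0,"tz":0,"fingers":0.0}]' 20; python3 d.py 0.659 0.0455 0.190 175.5; python3 - <<'E'
from h import *
c=wrist("w4")
E
```

```text
time_s: 6.75
tcp_pos: [0.4852, 0.0548, 0.1986]
eef_rot: [93.8, 89.5, 179.2]
contact_force: [-20.3, 11.0, 22.2]
gripper_width: 0.0113
t 6.75 pos [0.4852 0.0548 0.1986] yawy 175.35 F [-20.33  11.    22.19] w 0.0113
shift [ 0.0071 -0.1741  0.0049] turn [-0.15 -0.03 -0.49]
```

View pics/w4.png

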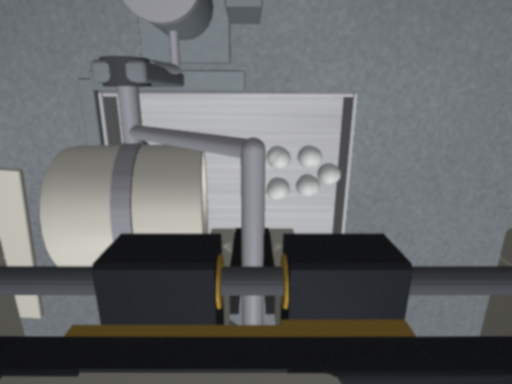

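```bash
python3 - <<'E'
from h import *
np.set_printoptions(precision=4,suppress=True)
for n,vs in (("w2",(180,200,225)),("w3",(160,180,200,220)),("w4",(160,180,200,220))):
    c=dict(np.load(n+".npz")); K,D,Rw,t=cam(c); d=c["depth"]; T=c["T_wc"]@np.linalg.inv(c["T_tool_cam"])
    for v in vs:
        u=249 if n=="w2" else 252
        X=t+ray(c,[(u,v)])[1][0]*d[v,u]; print(n,v,X,"tool",np.linalg.inv(T)@np.r_[X,1])
E
python3 -c "
from plant import r; s=r.get_state(); print(s['joints'].round(1),s['contact_force'],s['moment'])"
```

```text
w2 180 [ 0.6549 -0.0004  0.2088] tool [-0.0176 -0.0011 -0.041   1.    ]
w2 200 [0.6557 0.0091 0.2093] tool [-0.0181 -0.0012 -0.0314  1.    ]
w2 225 [0.6567 0.0218 0.209 ] tool [-0.0178 -0.0012 -0.0187  1.    ]
w3 160 [0.4498 0.0088 0.1364] tool [-0.0134  0.0002 -0.0495  1.    ]
w3 180 [0.4506 0.0183 0.1365] tool [-0.0135  0.0002 -0.0399  1.    ]
w3 200 [0.4514 0.0285 0.1359] tool [-0.0129  0.0002 -0.0297  1.    ]
w3 220 [0.4522 0.0386 0.1369] tool [-0.0139  0.0003 -0.0196  1.    ]
w4 160 [0.4811 0.0058 0.2101] tool [-0.0114  0.0002 -0.0491  1.    ]
w4 180 [0.4819 0.0154 0.2107] tool [-0.012   0.0002 -0.0395  1.    ]
w4 200 [0.4826 0.0253 0.2112] tool [-0.0126  0.0002 -0.0296  1.    ]
w4 220 [0.4835 0.0358 0.211 ] tool [-0.0123  0.0003 -0.019   1.    ]
[ 29.4   4.3 -24.2  -0.3 -61.9 -33.9] [-20.28553236  10.99356729  21.79347214] [ 4.07039811  7.4709552  -0.0419728 ]
```

The bar has slid to within about 6 mm of the fingertips. The commanded arc now runs about 4.5 mm inside the true one, which accounts for the 30 N. The jar holds its own angle, so I'll let go and grip again deeper.

```bash
python3 -m creep '[{"ax":0,"ay":0,"az":0,"tx":0,"ty":0.003,"tz":0,"fingers":0.035},{"ax":0,"ay":0,"az":0,"tx":0.0,"ty":0.003,"tz":0,"fingers":0.035},{"ax":0,"ay":0,"az":0,"tx":0.004,"ty":0.003,"tz":0,"fingers":0.035},{"ax":0,"ay":0,"az":0,"tx":0.007,"ty":0.003,"tz":0,"fingers":0.035}]' 20; python3 d.py 0.659 0.0455 0.190 175.5; python3 - <<'E'
from h import *
c=wrist("w5"); K,D,Rw,t=cam(c); d=c["depth"]; T=c["T_wc"]@np.linalg.inv(c["T_tool_cam"])
for v in (170,200,215):
  row=d[v,200:310]; u=200+int(np.median(np.where(row<row[row>0].min()+.004)[0]))
  X=t+ray(c,[(u,v)])[1][0]*d[v,u]; print(u,X.round(4),"tool",(np.linalg.inv(T)@np.r_[X,1]).round(4))
E
```

```text
time_s: 7.2
tcp_pos: [0.4856, 0.0544, 0.1906]
eef_rot: [119.1, 89.9, -155.5]
contact_force: [0.1, 0.3, -0.0]
gripper_width: 0.0337
t 7.2 pos [0.4856 0.0544 0.1906] yawy 175.39 F [ 0.12  0.26 -0.05] w 0.0337
shift [ 0.0004 -0.1736  0.005 ] turn [-0.11 -0.05 -0.09]
253 [0.4812 0.0083 0.211 ] tool [-2.03e-02  7.00e-04 -4.63e-02  1.00e+00]
254 [0.4819 0.0228 0.21  ] tool [-0.0194  0.0012 -0.0319  1.    ]
254 [0.4825 0.0305 0.2093] tool [-0.0187  0.0012 -0.0241  1.    ]
```

```bash
python3 -m creep '[{"ax":0,"ay":0,"az":0,"tx":0,"ty":0.001,"tz":0,"fingers":0.0},{"ax":0,"ay":0,"az":0,"tx":0.0,"ty":0.001,"tz":0,"fingers":0.0},{"ax":0,"ay":0,"az":0,"tx":0,"ty":0.001,"tz":0,"fingers":0.0},{"ax":0,"ay":0,"az":0,"tx":0,"ty":0.001,"tz":0,"fingers":0.0}]' 20; python3 d.py 0.659 0.0455 0.190 175.5;python3 - <<'E'
from h import *
a0=np.arctan2(.078,.088); r=.1176
f=lambda T:np.array([-(r*np.sin(a0+T)-.078),-(r*np.cos(a0+T)-.088)])
for s in ([1.67,1.6,1.5,1.4,1.3,1.2],[1.2,1.1,1,.9,.8,.7],[.7,.6,.5,.4,.3,.2],[.2,.12,.06,.02,0,-.02]):
    for T in s[1:]: print(T,(f(T)-f(s[0])).round(4))
E
```

```text
time_s: 7.65
tcp_pos: [0.4847, 0.0549, 0.1917]
eef_rot: [88.1, 89.9, 173.5]
contact_force: [-2.5, 1.1, 1.3]
gripper_width: 0.0113
t 7.65 pos [0.4847 0.0549 0.1917] yawy 175.4 F [-2.45  1.07  1.33] w 0.0113
shift [ 0.0016 -0.1745  0.0046] turn [-0.1   0.   -0.06]
1.6 [-0.0058 -0.0058]
1.5 [-0.0135 -0.0148]
1.4 [-0.0201 -0.0244]
1.3 [-0.0258 -0.0347]
1.2 [-0.0304 -0.0455]
1.1 [-0.0035 -0.0112]
1 [-0.0059 -0.0227]
0.9 [-0.0071 -0.0344]
0.8 [-0.0072 -0.0462]
0.7 [-0.0061 -0.0579]
0.6 [ 0.0023 -0.0115]
0.5 [ 0.0057 -0.0228]
0.4 [ 0.0102 -0.0336]
0.3 [ 0.0158 -0.044 ]
0.2 [ 0.0224 -0.0537]
0.12 [ 0.006  -0.0073]
0.06 [ 0.0108 -0.0124]
0.02 [ 0.0142 -0.0157]
0 [ 0.0159 -0.0173]
-0.02 [ 0.0177 -0.0188]
```

```bash
python3 -m creep '[{"ax":0,"ay":0,"az":0,"tx":-0.0058,"ty":-0.0058,"tz":0,"fingers":0.0},{"ax":0,"ay":0,"az":0,"tx":-0.0135,"ty":-0.0148,"tz":0,"fingers":0.0},{"ax":0,"ay":0,"az":0,"tx":-0.0201,"ty":-0.0244,"tz":0,"fingers":0.0},{"ax":0,"ay":0,"az":0,"tx":-0.0258,"ty":-0.0347,"tz":0,"fingers":0.0},{"ax":0,"ay":0,"az":0,"tx":-0.0304,"ty":-0.0455,"tz":0,"fingers":0.0}]' 20; python3 d.py 0.659 0.0455 0.190 175.5
python3 -m creep '[{"ax":0,"ay":0,"az":0,"tx":-0.0035,"ty":-0.0112,"tz":0,"fingers":0.0},{"ax":0,"ay":0,"az":0,"tx":-0.0059,"ty":-0.0227,"tz":0,"fingers":0.0},{"ax":0,"ay":0,"az":0,"tx":-0.0071,"ty":-0.0344,"tz":0,"fingers":0.0},{"ax":0,"ay":0,"az":0,"tx":-0.0072,"ty":-0.0462,"tz":0,"fingers":0.0},{"ax":0,"ay":0,"az":0,"tx":-0.0061,"ty":-0.0579,"tz":0,"fingers":0.0}]' 20; python3 d.py 0.659 0.0455 0.190 175.5
python3 - <<'E'
from h import *
c=wrist("w6"); K,D,Rw,t=cam(c); d=c["depth"]; T=c["T_wc"]@np.linalg.inv(c["T_tool_cam"])
for v in (170,200,215):
  u=252; X=t+ray(c,[(u,v)])[1][0]*d[v,u]; print(u,X.round(4),"tool",(np.linalg.inv(T)@np.r_[X,1]).round(4))
E
```

```text
time_s: 8.15
tcp_pos: [0.5297, 0.0508, 0.2228]
eef_rot: [112.0, 89.9, -162.6]
contact_force: [-3.0, 0.3, 2.8]
gripper_width: 0.0112
t 8.15 pos [0.5297 0.0508 0.2228] yawy 175.41 F [-3.02  0.26  2.78] w 0.0112
shift [ 0.0325 -0.1294  0.0051] turn [-0.09 -0.04 -0.1 ]
time_s: 8.65
tcp_pos: [0.5889, 0.046, 0.2281]
eef_rot: [149.4, 89.9, -125.2]
contact_force: [-2.8, -3.6, 2.7]
gripper_width: 0.0116
t 8.65 pos [0.5889 0.046  0.2281] yawy 175.39 F [-2.83 -3.57  2.7 ] w 0.0116
shift [ 0.0381 -0.0699  0.0052] turn [-0.1  -0.05 -0.03]
252 [ 0.585  -0.      0.2477] tool [-1.96e-02  2.00e-04 -4.62e-02  1.00e+00]
252 [0.5861 0.0144 0.2469] tool [-1.88e-02  2.00e-04 -3.17e-02  1.00e+00]
252 [0.5867 0.0214 0.2482] tool [-2.01e-02  2.00e-04 -2.47e-02  1.00e+00]
```

Forces are low and the bar sits 13 mm above the tips. I'll finish the return.

```bash
python3 -m creep '[{"ax":0,"ay":0,"az":0,"tx":0.0023,"ty":-0.0115,"tz":0,"fingers":0.0},{"ax":0,"ay":0,"az":0,"tx":0.0057,"ty":-0.0228,"tz":0,"fingers":0.0},{"ax":0,"ay":0,"az":0,"tx":0.0102,"ty":-0.0336,"tz":0,"fingers":0.0},{"ax":0,"ay":0,"az":0,"tx":0.0158,"ty":-0.044,"tz":0,"fingers":0.0},{"ax":0,"ay":0,"az":0,"tx":0.0224,"ty":-0.0537,"tz":0,"fingers":0.0}]' 20; python3 d.py 0.659 0.0455 0.190 175.5
python3 -m creep '[{"ax":0,"ay":0,"az":0,"tx":0.006,"ty":-0.0073,"tz":0,"fingers":0.0},{"ax":0,"ay":0,"az":0,"tx":0.0108,"ty":-0.0124,"tz":0,"fingers":0.0},{"ax":0,"ay":0,"az":0,"tx":0.0142,"ty":-0.0157,"tz":0,"fingers":0.0},{"ax":0,"ay":0,"az":0,"tx":0.0159,"ty":-0.0173,"tz":0,"fingers":0.0},{"ax":0,"ay":0,"az":0,"tx":0.0177,"ty":-0.0188,"tz":0,"fingers":0.0}]' 20; python3 d.py 0.659 0.0455 0.190 175.5
python3 -m creep '[{"ax":0,"ay":0,"az":0,"tx":0,"ty":0,"tz":0,"fingers":0.0},{"ax":0,"ay":0,"az":0,"tx":0,"ty":0,"tz":0,"fingers":0.0},{"ax":0,"ay":0,"az":0,"tx":0,"ty":0,"tz":0,"fingers":0.0}]' 20
python3 - <<'E'
from h import *
c=wrist("w7"); K,D,Rw,t=cam(c); d=c["depth"]; T=c["T_wc"]@np.linalg.inv(c["T_tool_cam"])
for v in (170,200,215):
  u=252; X=t+ray(c,[(u,v)])[1][0]*d[v,u]; print(u,X.round(4),"tool",(np.linalg.inv(T)@np.r_[X,1]).round(4))
E
```

```text
time_s: 9.2
tcp_pos: [0.6425, 0.0419, 0.2052]
eef_rot: [146.1, 90.0, -128.5]
contact_force: [-4.6, -3.1, 2.4]
gripper_width: 0.011
t 9.2 pos [0.6425 0.0419 0.2052] yawy 175.39 F [-4.6  -3.05  2.4 ] w 0.011
shift [ 0.0152 -0.0162  0.0049] turn [-0.11 -0.02 -0.01]
time_s: 9.7
tcp_pos: [0.659, 0.0406, 0.1891]
eef_rot: [107.7, 89.8, -166.9]
contact_force: [-19.1, 0.3, 24.3]
gripper_width: 0.0114
t 9.7 pos [0.659  0.0406 0.1891] yawy 175.42 F [-19.05   0.33  24.27] w 0.0114
shift [-0.0009  0.0004  0.0049] turn [-0.08 -0.05 -0.15]
time_s: 10.0
tcp_pos: [0.6589, 0.0407, 0.1892]
eef_rot: [102.6, 89.9, -172.0]
contact_force: [-11.6, -3.0, 11.9]
gripper_width: 0.0111
252 [ 0.6551 -0.0054  0.2093] tool [-2.01e-02  2.00e-04 -4.63e-02  1.00e+00]
252 [0.6562 0.0087 0.2092] tool [-2.00e-02  2.00e-04 -3.21e-02  1.00e+00]
252 [0.6568 0.0164 0.2084] tool [-1.92e-02  3.00e-04 -2.43e-02  1.00e+00]
```

View pics/w7.png

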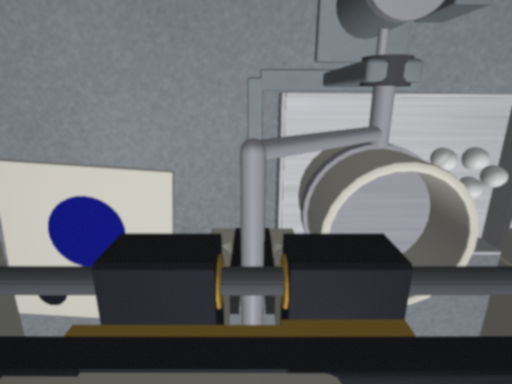

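The jar is back at its stop with the bar at 203 mm. I'll release it and go up.

```bash
python3 -m creep '[{"ax":0,"ay":0,"az":0,"tx":0,"ty":0,"tz":0,"fingers":0.05},{"ax":0,"ay":0,"az":0,"tx":0,"ty":0,"tz":0,"fingers":0.05},{"ax":0,"ay":0,"az":0,"tx":-0.01,"ty":0,"tz":0,"fingers":0.05},{"ax":0,"ay":0,"az":0,"tx":-0.05,"ty":0,"tz":0,"fingers":0.05},{"ax":0,"ay":0,"az":0,"tx":-0.1,"ty":0,"tz":0,"fingers":0.05}]' 20; python3 d.py 0.618 -0.10 0.29 175.4
```

```text
time_s: 10.55
tcp_pos: [0.6599, 0.0411, 0.2875]
eef_rot: [104.0, 89.8, -170.5]
contact_force: [1.2, 0.7, 0.6]
gripper_width: 0.0458
t 10.55 pos [0.6599 0.0411 0.2875] yawy 175.42 F [1.23 0.74 0.57] w 0.0458
shift [-0.0023  0.0306 -0.144 ] turn [ 0.02 -0.05 -0.2 ]
```

```bash
python3 d.py 0.6185 -0.148 0.27 224; python3 -m creep '[{"ax":-8,"ay":0,"az":0,"tx":0.0,"ty":0.006,"tz":-0.045,"fingers":0.06},{"ax":-16,"ay":0,"az":0,"tx":0.0,"ty":0.012,"tz":-0.09,"fingers":0.06},{"ax":-24,"ay":0,"az":0,"tx":0.005,"ty":0.02,"tz":-0.135,"fingers":0.06},{"ax":-32,"ay":0,"az":0,"tx":0.017,"ty":0.0263,"tz":-0.18,"fingers":0.06},{"ax":-40,"ay":0,"az":0,"tx":0.017,"ty":0.0263,"tz":-0.192,"fingers":0.06}]' 20;python3 d.py 0.6185 -0.148 0.27 224
```

```text
t 10.55 pos [0.6599 0.0411 0.2875] yawy 175.42 F [1.23 0.74 0.57] w 0.0458
shift [ 0.0177  0.0262 -0.1918] turn [-4.858e+01  4.000e-02 -2.000e-01]
time_s: 11.05
tcp_pos: [0.6177, -0.1516, 0.2705]
eef_rot: [22.6, 90.0, 148.2]
contact_force: [-0.6, -0.1, 0.0]
gripper_width: 0.0598
t 11.05 pos [ 0.6177 -0.1516  0.2705] yawy -144.42 F [-0.57 -0.15  0.03] w 0.0598
shift [ 0.0005 -0.0027  0.0024] turn [-8.42  0.03 -0.01]
```

```bash
python3 -m creep '[{"ax":-8.4,"ay":0,"az":0,"tx":0.0,"ty":-0.003,"tz":0.0024,"fingers":0.06},{"ax":-8.4,"ay":0,"az":0,"tx":0.0,"ty":-0.003,"tz":0.0024,"fingers":0.06}]' 20;python3 d.py 0.6185 -0.148 0.127 224; python3 - <<'E'
from h import *
c=wrist("w8")
E
```

```text
time_s: 11.25
tcp_pos: [0.6206, -0.1451, 0.2716]
eef_rot: [-124.1, 89.9, 9.8]
contact_force: [0.8, 0.7, 0.5]
gripper_width: 0.0598
t 11.25 pos [ 0.6206 -0.1451  0.2716] yawy -136.11 F [0.77 0.67 0.48] w 0.0598
shift [ 0.1446  0.0037 -0.0005] turn [-0.11 -0.05  0.07]
```

View pics/w8.png

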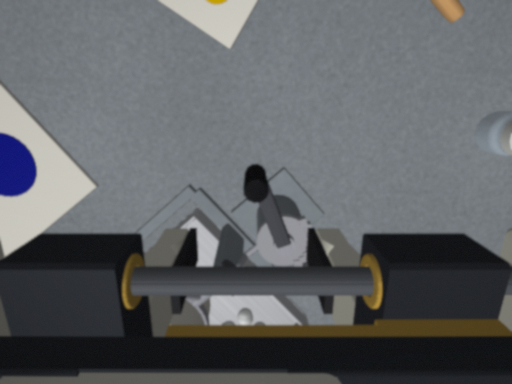

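```bash
python3 - <<'E'
from h import *
import cv2
c=np.load("w8.npz"); c=dict(c); d=c["depth"]; K,D,Rw,t=cam(c)
a=cv2.imread("pics/w8.png"); cv2.imwrite("pics/w8a.png",cv2.resize(a[150:260,190:340],None,fx=5,fy=5,interpolation=cv2.INTER_CUBIC))
uv=np.array([(u,v) for v in range(150,230) for u in range(200,330)])
X=t+ray(c,uv)[1]*d[uv[:,1],uv[:,0]][:,None]
m=(X[:,2]>.170)&(X[:,2]<.186); print("top",m.sum(),X[m].mean(0).round(4),np.ptp(X[m],axis=0).round(4), ((X[m].max(0)+X[m].min(0))/2).round(4))
Tt=c["T_wc"]@np.linalg.inv(c["T_tool_cam"])
print("cam",t.round(3),"proj knob",proj(c,[[.6185,-.148,.178],[.6185,-.148,.114]]))
print("tool",np.linalg.inv(Tt)@np.r_[X[m].mean(0),1])
E
```

```text
top 522 [ 0.6203 -0.149   0.1776] [0.0209 0.0217 0.0101] [ 0.6196 -0.1482  0.1752]
cam [ 0.675 -0.202  0.43 ] proj knob [[255.85396668 192.12577022]
 [255.19063054 173.78580293]]
tool [ 0.09403572  0.00306038 -0.00256388  1.        ]
```

View pics/w8a.png

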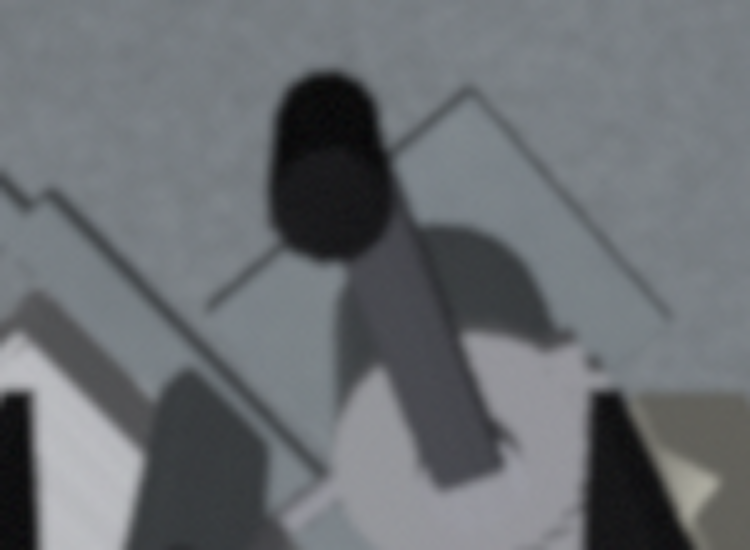

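```bash
python3 d.py 0.6195 -0.1485 0.127 224; python3 -m creep '[{"ax":0,"ay":0,"az":0,"tx":0.04,"ty":0.0032,"tz":-0.0016,"fingers":0.06},{"ax":0,"ay":0,"az":0,"tx":0.075,"ty":0.0032,"tz":-0.0016,"fingers":0.06},{"ax":0,"ay":0,"az":0,"tx":0.105,"ty":0.0032,"tz":-0.0016,"fingers":0.06},{"ax":0,"ay":0,"az":0,"tx":0.13,"ty":0.0032,"tz":-0.0016,"fingers":0.06},{"ax":0,"ay":0,"az":0,"tx":0.1436,"ty":0.0032,"tz":-0.0016,"fingers":0.06}]' 20;python3 -m creep '[{"ax":0,"ay":0,"az":0,"tx":0,"ty":0,"tz":0,"fingers":0.06}]' 20;python3 d.py 0.6195 -0.1485 0.127 224;python3 - <<'E'
from h import *
c=wrist("w9")
E
```

```text
t 11.3 pos [ 0.6205 -0.1447  0.2716] yawy -136.37 F [0.83 0.03 0.79] w 0.06
shift [ 0.1446  0.0035 -0.0019] turn [-0.37 -0.04  0.06]
time_s: 11.8
tcp_pos: [0.6182, -0.1475, 0.1254]
eef_rot: [39.9, 89.9, 173.5]
contact_force: [0.0, -0.0, -0.6]
gripper_width: 0.0602
time_s: 11.9
tcp_pos: [0.6181, -0.1476, 0.1258]
eef_rot: [44.8, 89.8, 178.5]
contact_force: [-1.2, 0.3, 0.1]
gripper_width: 0.0602
t 11.9 pos [ 0.6181 -0.1476  0.1258] yawy -136.3 F [-1.22  0.27  0.12] w 0.0602
shift [-0.0012 -0.0004 -0.0016] turn [-0.3   0.12 -0.12]
```

View pics/w9.png

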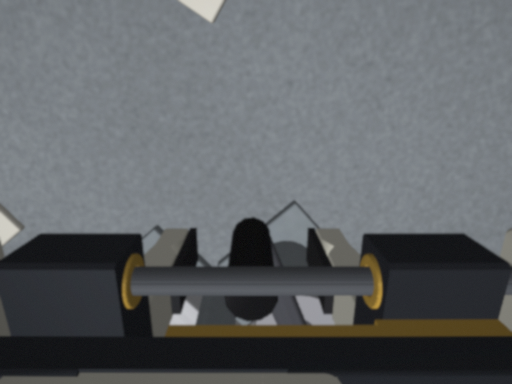

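The knob is between the pads, centred near column 251. I'll close.

```bash
python3 -m creep '[{"ax":0,"ay":0,"az":0,"tx":0,"ty":0,"tz":0,"fingers":0.0},{"ax":0,"ay":0,"az":0,"tx":0,"ty":0,"tz":0,"fingers":0.0},{"ax":0,"ay":0,"az":0,"tx":0,"ty":0,"tz":0,"fingers":0.0},{"ax":0,"ay":0,"az":0,"tx":0,"ty":0,"tz":0,"fingers":0.0},{"ax":0,"ay":0,"az":0,"tx":0,"ty":0,"tz":0,"fingers":0.0}]' 25
python3 -c "
from plant import r;s=r.get_state();print(s['tcp_pos'],s['contact_force'],s['gripper_width'])"
cat > lev.py <<'E'
import sys; from h import *; from plant import r
P=np.array([.5375,-.111]); s=r.get_state(); T=toolT(s); p=T[:2,3]-P
a=np.degrees(np.arctan2(p[1],p[0])); rad=np.hypot(*p); cw=np.array([np.sin(np.radians(a)),-np.cos(np.radians(a))]); ro=p/rad; F=s["contact_force"][:2]
print("t %.2f ang %.2f turn %.3f rad %.4f z %.4f | F push(resist) %.2f radial %.2f z %.2f w %.4f"%(s["time_s"],a,np.radians(A0-a) if (A0:=-24.5) else 0,rad,T[2,3],-F@cw,F@ro,s["contact_force"][2],s["gripper_width"]))
E
python3 lev.py
python3 - <<'E'
from h import *; from plant import r
# tool-frame shifts from present for increments of lever turn about pivot, tool yaw const
P=np.array([.5375,-.111]); s=r.get_state(); T=toolT(s); p=T[:2,3]-P; p=p*.09/np.hypot(*p)
for k in range(0,16):
    th=-.06*k; q=np.array([[np.cos(th),-np.sin(th)],[np.sin(th),np.cos(th)]])@p-p
    print(round(-th,3),(T[:3,:3].T@np.r_[q,0]).round(4))
E
```

```text
time_s: 12.45
tcp_pos: [0.6189, -0.1482, 0.1278]
eef_rot: [-128.9, 90.0, 4.9]
contact_force: [-0.1, 0.5, 0.2]
gripper_width: 0.0258
[ 0.61889863 -0.14818973  0.1278486 ] [-0.06454552  0.45876433  0.24104303] 0.025758819025208587
t 12.45 ang -24.55 turn 0.001 rad 0.0895 z 0.1278 | F push(resist) 0.39 radial -0.25 z 0.24 w 0.0258
0.0 [0. 0. 0.]
0.06 [-0.      0.0051 -0.0018]
0.12 [-0.      0.0103 -0.0034]
0.18 [-0.      0.0155 -0.0046]
0.24 [-0.      0.0208 -0.0055]
0.3 [-0.      0.0262 -0.0061]
0.36 [-0.      0.0316 -0.0063]
0.42 [-0.      0.037  -0.0063]
0.48 [-0.      0.0424 -0.0059]
0.54 [-0.      0.0477 -0.0052]
0.6 [-0.      0.053  -0.0041]
0.66 [-0.      0.0583 -0.0028]
0.72 [-0.      0.0634 -0.0011]
0.78 [-0.      0.0684  0.0008]
0.84 [-0.      0.0733  0.0031]
0.9 [-0.      0.0781  0.0056]
```

```bash
C='python3 -m creep'; python3 -m creep '[{"ax":0,"ay":0,"az":0,"tx":0,"ty":0,"tz":0,"fingers":0.0},{"ax":0,"ay":0,"az":0,"tx":0,"ty":0,"tz":0,"fingers":0.0}]' 25 >/dev/null; python3 lev.py
python3 -m creep '[{"ax":0,"ay":0,"az":0,"tx":0,"ty":0.0026,"tz":-0.0009,"fingers":0.0},{"ax":0,"ay":0,"az":0,"tx":0,"ty":0.0051,"tz":-0.0018,"fingers":0.0}]' 25 >/dev/null; python3 lev.py
python3 -m creep '[{"ax":0,"ay":0,"az":0,"tx":0,"ty":0.0026,"tz":-0.0008,"fingers":0.0},{"ax":0,"ay":0,"az":0,"tx":0,"ty":0.0052,"tz":-0.0016,"fingers":0.0}]' 25 >/dev/null; python3 lev.py
```

```text
t 12.65 ang -24.56 turn 0.001 rad 0.0895 z 0.1277 | F push(resist) -0.06 radial 0.34 z 2.27 w 0.0216
t 12.85 ang -26.94 turn 0.043 rad 0.0899 z 0.1277 | F push(resist) 8.61 radial -0.01 z -0.19 w 0.0217
t 13.05 ang -30.11 turn 0.098 rad 0.0904 z 0.1277 | F push(resist) 9.22 radial 1.99 z -1.77 w 0.0218
```

```bash

python3 -m creep '[{"ax":0,"ay":0,"az":0,"tx":0,"ty":0.0026,"tz":-0.0006,"fingers":0.0}]' >/dev/null; python3 lev.py
python3 -m creep '[{"ax":0,"ay":0,"az":0,"tx":0,"ty":0.0026,"tz":-0.0006,"fingers":0.0}]' >/dev/null; python3 lev.py
python3 -m creep '[{"ax":0,"ay":0,"az":0,"tx":0,"ty":0.0026,"tz":-0.0005,"fingers":0.0}]' >/dev/null; python3 lev.py
python3 -m creep '[{"ax":0,"ay":0,"az":0,"tx":0,"ty":0.0026,"tz":-0.0004,"fingers":0.0}]' >/dev/null; python3 lev.py
python3 -m creep '[{"ax":0,"ay":0,"az":0,"tx":0,"ty":0.0027,"tz":-0.0003,"fingers":0.0}]' >/dev/null; python3 lev.py
python3 -m creep '[{"ax":0,"ay":0,"az":0,"tx":0,"ty":0.0027,"tz":-0.0003,"fingers":0.0}]' >/dev/null; python3 lev.py
python3 -m creep '[{"ax":0,"ay":0,"az":0,"tx":0,"ty":0.0027,"tz":-0.0001,"fingers":0.0}]' >/dev/null; python3 lev.py
```

```text
t 13.15 ang -31.64 turn 0.125 rad 0.0907 z 0.1277 | F push(resist) 11.09 radial 2.74 z -2.39 w 0.0214
t 13.25 ang -33.37 turn 0.155 rad 0.0909 z 0.1278 | F push(resist) 6.01 radial 6.34 z -2.84 w 0.0214
t 13.35 ang -35.46 turn 0.191 rad 0.0912 z 0.1278 | F push(resist) 4.52 radial 6.81 z -3.74 w 0.0215
t 13.45 ang -37.30 turn 0.223 rad 0.0915 z 0.1278 | F push(resist) 2.89 radial 8.46 z -4.31 w 0.0214
t 13.55 ang -39.20 turn 0.257 rad 0.0914 z 0.1278 | F push(resist) 4.24 radial 7.51 z -2.53 w 0.0216
t 13.65 ang -40.57 turn 0.280 rad 0.0916 z 0.1278 | F push(resist) 9.32 radial 7.19 z -4.72 w 0.0218
t 13.75 ang -41.90 turn 0.304 rad 0.0919 z 0.1278 | F push(resist) 10.50 radial 10.27 z -7.47 w 0.0220
```

```bash

python3 -m creep '[{"ax":0,"ay":0,"az":0,"tx":0,"ty":0,"tz":-0.001,"fingers":0.0},{"ax":0,"ay":0,"az":0,"tx":0,"ty":0,"tz":-0.0015,"fingers":0.0}]' >/dev/null; python3 lev.py
python3 -m creep '[{"ax":0,"ay":0,"az":0,"tx":0,"ty":0,"tz":-0.0005,"fingers":0.0},{"ax":0,"ay":0,"az":0,"tx":0,"ty":0,"tz":-0.0005,"fingers":0.0}]' >/dev/null; python3 lev.py
python3 - <<'E'
from h import *
c=wrist("w10")
import cv2; cv2.imwrite("pics/w10a.png",cv2.resize(c["pixels"],None,fx=1.5,fy=1.5))
E
```

```text
t 13.95 ang -42.22 turn 0.309 rad 0.0920 z 0.1277 | F push(resist) 8.17 radial 1.32 z -0.82 w 0.0215
t 14.15 ang -42.29 turn 0.310 rad 0.0921 z 0.1277 | F push(resist) 6.91 radial -0.25 z -0.96 w 0.0215
```

View pics/w10a.png

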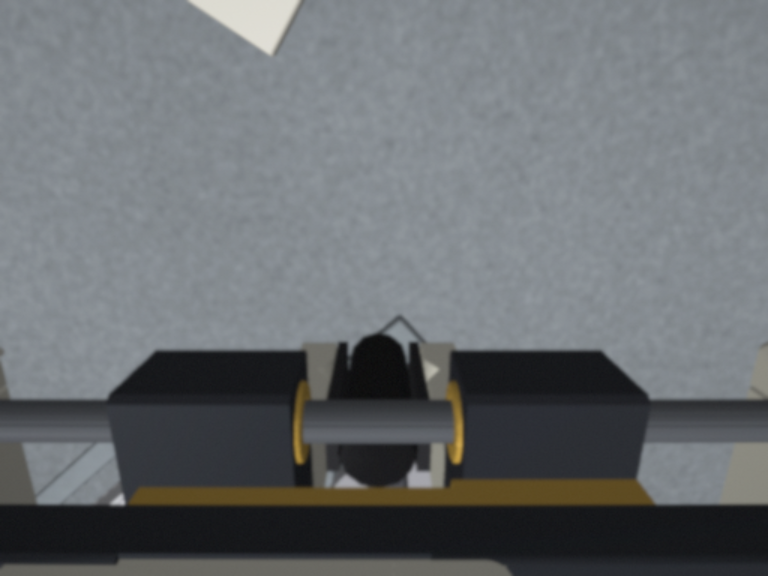

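```bash
sed -i 's/P=np.array(\[.5375,-.111\])/P=np.array([.535,-.115])/' lev.py; cat > step.py <<'E'
from h import *; from plant import r
P=np.array([.535,-.115]); s=r.get_state(); T=toolT(s); p=T[:2,3]-P
for k in range(1,9):
    th=-.03*k; q=np.array([[np.cos(th),-np.sin(th)],[np.sin(th),np.cos(th)]])@p-p
    print(round(-th,3),(T[:3,:3].T@np.r_[q,0]).round(4))
E
python3 lev.py; python3 step.py
```

```text
t 14.20 ang -39.38 turn 0.260 rad 0.0913 z 0.1277 | F push(resist) 7.57 radial -0.05 z -0.22 w 0.0220
0.03 [-0.      0.0027 -0.0003]
0.06 [-0.      0.0055 -0.0005]
0.09 [-0.      0.0082 -0.0006]
0.12 [-0.      0.0109 -0.0006]
0.15 [-0.      0.0137 -0.0006]
0.18 [-0.0001  0.0164 -0.0005]
0.21 [-0.0001  0.0191 -0.0003]
0.24 [-0.0001  0.0219  0.    ]
```

```bash
sed -i 's/A0:=-24.5/A0:=-21.6/' lev.py; sed -i 's/np.radians(A0-a) if (A0:=-21.6) else 0/np.radians(-21.6-a)/' lev.py
python3 -m creep '[{"ax":0,"ay":0,"az":0,"tx":0,"ty":0.0027,"tz":-0.0003,"fingers":0.0}]' >/dev/null; python3 lev.py
python3 -m creep '[{"ax":0,"ay":0,"az":0,"tx":0,"ty":0.0027,"tz":-0.0003,"fingers":0.0}]' >/dev/null; python3 lev.py
python3 -m creep '[{"ax":0,"ay":0,"az":0,"tx":0,"ty":0.0027,"tz":-0.0002,"fingers":0.0}]' >/dev/null; python3 lev.py
python3 -m creep '[{"ax":0,"ay":0,"az":0,"tx":0,"ty":0.0027,"tz":-0.0001,"fingers":0.0}]' >/dev/null; python3 lev.py
python3 -m creep '[{"ax":0,"ay":0,"az":0,"tx":0,"ty":0.0027,"tz":0,"fingers":0.0}]' >/dev/null; python3 lev.py
python3 -m creep '[{"ax":0,"ay":0,"az":0,"tx":0,"ty":0.0027,"tz":0,"fingers":0.0}]' >/dev/null; python3 lev.py
```

```text
t 14.30 ang -40.78 turn 0.335 rad 0.0915 z 0.1277 | F push(resist) 8.25 radial 0.44 z -2.41 w 0.0211
t 14.40 ang -42.45 turn 0.364 rad 0.0917 z 0.1277 | F push(resist) 10.96 radial 0.26 z -1.77 w 0.0216
t 14.50 ang -43.99 turn 0.391 rad 0.0919 z 0.1277 | F push(resist) 12.19 radial 1.29 z -2.55 w 0.0217
t 14.60 ang -46.09 turn 0.427 rad 0.0919 z 0.1277 | F push(resist) 5.51 radial 4.00 z -2.07 w 0.0215
t 14.70 ang -48.14 turn 0.463 rad 0.0920 z 0.1277 | F push(resist) 5.41 radial 1.47 z -1.18 w 0.0215
t 14.80 ang -49.79 turn 0.492 rad 0.0921 z 0.1277 | F push(resist) 5.92 radial 0.66 z -1.57 w 0.0218
```

```bash
python3 step.py | head -3
python3 -m creep '[{"ax":0,"ay":0,"az":0,"tx":0,"ty":0.0027,"tz":0.0001,"fingers":0.0}]' >/dev/null; python3 lev.py
python3 -m creep '[{"ax":0,"ay":0,"az":0,"tx":0,"ty":0.0027,"tz":0.0001,"fingers":0.0}]' >/dev/null; python3 lev.py
python3 -m creep '[{"ax":0,"ay":0,"az":0,"tx":0,"ty":0.0027,"tz":0.0002,"fingers":0.0}]' >/dev/null; python3 lev.py
python3 -m creep '[{"ax":0,"ay":0,"az":0,"tx":0,"ty":0.0027,"tz":0.0003,"fingers":0.0}]' >/dev/null; python3 lev.py; python3 step.py | head -4
```

```text
0.03 [-0.      0.0028  0.0002]
0.06 [-0.      0.0055  0.0005]
0.09 [-0.      0.0082  0.0009]
t 14.90 ang -51.41 turn 0.520 rad 0.0923 z 0.1277 | F push(resist) 6.58 radial 2.61 z -2.55 w 0.0213
t 15.00 ang -52.89 turn 0.546 rad 0.0925 z 0.1277 | F push(resist) 6.97 radial -0.16 z -1.93 w 0.0216
t 15.10 ang -54.48 turn 0.574 rad 0.0927 z 0.1277 | F push(resist) 7.19 radial 0.60 z -2.32 w 0.0215
t 15.20 ang -56.08 turn 0.602 rad 0.0928 z 0.1277 | F push(resist) 9.03 radial 1.72 z -2.04 w 0.0218
0.03 [-0.      0.0027  0.0005]
0.06 [-0.      0.0055  0.0011]
0.09 [-0.      0.0082  0.0018]
0.12 [-0.0001  0.0108  0.0026]
```

```bash

python3 -m creep '[{"ax":0,"ay":0,"az":0,"tx":0,"ty":0.0025,"tz":0.0004,"fingers":0.0}]' >/dev/null; python3 lev.py
python3 -m creep '[{"ax":0,"ay":0,"az":0,"tx":0,"ty":0.0025,"tz":0.0004,"fingers":0.0}]' >/dev/null; python3 lev.py
python3 -m creep '[{"ax":0,"ay":0,"az":0,"tx":0,"ty":0.0025,"tz":0.0005,"fingers":0.0}]' >/dev/null; python3 lev.py
python3 -m creep '[{"ax":0,"ay":0,"az":0,"tx":0,"ty":0.0025,"tz":0.0005,"fingers":0.0}]' >/dev/null; python3 lev.py
```

```text
t 15.30 ang -57.40 turn 0.625 rad 0.0929 z 0.1278 | F push(resist) 9.76 radial -0.80 z -3.70 w 0.0217
t 15.40 ang -58.86 turn 0.650 rad 0.0930 z 0.1277 | F push(resist) 10.03 radial -0.18 z -2.88 w 0.0216
t 15.50 ang -61.01 turn 0.688 rad 0.0931 z 0.1277 | F push(resist) 6.89 radial 2.31 z -1.46 w 0.0211
t 15.60 ang -63.27 turn 0.727 rad 0.0933 z 0.1277 | F push(resist) 2.57 radial 1.57 z 0.32 w 0.0216
```

```bash

python3 -m creep '[{"ax":0,"ay":0,"az":0,"tx":0,"ty":0.0018,"tz":0.0005,"fingers":0.0}]' >/dev/null; python3 lev.py
python3 -m creep '[{"ax":0,"ay":0,"az":0,"tx":0,"ty":0.0015,"tz":0.0004,"fingers":0.0}]' >/dev/null; python3 lev.py
python3 -m creep '[{"ax":0,"ay":0,"az":0,"tx":0,"ty":0.0015,"tz":0.0004,"fingers":0.0}]' >/dev/null; python3 lev.py
python3 -m creep '[{"ax":0,"ay":0,"az":0,"tx":0,"ty":0.0,"tz":0.000,"fingers":0.0},{"ax":0,"ay":0,"az":0,"tx":0,"ty":0.0,"tz":0.000,"fingers":0.0}]' >/dev/null; python3 lev.py
```

```text
t 15.70 ang -64.76 turn 0.753 rad 0.0934 z 0.1277 | F push(resist) 2.44 radial 0.66 z 0.05 w 0.0216
t 15.80 ang -65.69 turn 0.769 rad 0.0935 z 0.1277 | F push(resist) 5.46 radial 0.70 z -0.20 w 0.0214
t 15.90 ang -66.30 turn 0.780 rad 0.0935 z 0.1277 | F push(resist) 7.32 radial -0.67 z -1.36 w 0.0216
t 16.10 ang -66.30 turn 0.780 rad 0.0935 z 0.1277 | F push(resist) 6.53 radial 0.87 z -1.07 w 0.0217
```

The third click has passed: push peaked at 0.65, fell to 2.4 N, and now climbs again. I'll back off a few millimetres to feel the pawl stop, which gives the exact 0.785.

```bash

python3 -m creep '[{"ax":0,"ay":0,"az":0,"tx":0,"ty":-0.0015,"tz":-0.0004,"fingers":0.0},{"ax":0,"ay":0,"az":0,"tx":0,"ty":-0.0015,"tz":-0.0004,"fingers":0.0}]' >/dev/null; python3 lev.py
python3 -m creep '[{"ax":0,"ay":0,"az":0,"tx":0,"ty":-0.0015,"tz":-0.0004,"fingers":0.0},{"ax":0,"ay":0,"az":0,"tx":0,"ty":-0.0015,"tz":-0.0004,"fingers":0.0}]' >/dev/null; python3 lev.py
python3 -m creep '[{"ax":0,"ay":0,"az":0,"tx":0,"ty":-0.001,"tz":-0.0003,"fingers":0.0},{"ax":0,"ay":0,"az":0,"tx":0,"ty":-0.001,"tz":-0.0003,"fingers":0.0}]' >/dev/null; python3 lev.py
```

```text
t 16.30 ang -65.91 turn 0.773 rad 0.0935 z 0.1277 | F push(resist) 2.85 radial 2.53 z 1.64 w 0.0218
t 16.50 ang -65.56 turn 0.767 rad 0.0935 z 0.1276 | F push(resist) -1.69 radial 5.00 z 2.34 w 0.0213
t 16.70 ang -65.23 turn 0.762 rad 0.0935 z 0.1276 | F push(resist) -3.59 radial 4.85 z 2.10 w 0.0216
```

The lever resists going back near 0.765 on my scale, so the pawl is seated. I'll press lightly forward again and hold.

```bash

python3 -m creep '[{"ax":0,"ay":0,"az":0,"tx":0,"ty":0.002,"tz":0.0005,"fingers":0.0},{"ax":0,"ay":0,"az":0,"tx":0,"ty":0.004,"tz":0.001,"fingers":0.0},{"ax":0,"ay":0,"az":0,"tx":0,"ty":0.005,"tz":0.0012,"fingers":0.0},{"ax":0,"ay":0,"az":0,"tx":0,"ty":0.005,"tz":0.0012,"fingers":0.0},{"ax":0,"ay":0,"az":0,"tx":0,"ty":0.005,"tz":0.0012,"fingers":0.0}]' 25 >/dev/null; python3 lev.py
python3 - <<'E'
from h import *; from plant import viewer
for n,sl in (("scene",np.s_[140:290,160:350]),("top",np.s_[130:260,200:370])):
    c=viewer.capture(n); cv2.imwrite(f"pics/f_{n}.png",cv2.resize(c["pixels"][sl],None,fx=4,fy=4,interpolation=cv2.INTER_CUBIC))
wrist("w11")
E
```

```text
t 17.20 ang -66.56 turn 0.785 rad 0.0935 z 0.1277 | F push(resist) 6.59 radial 2.52 z 0.69 w 0.0220
```

View pics/f_scene.png

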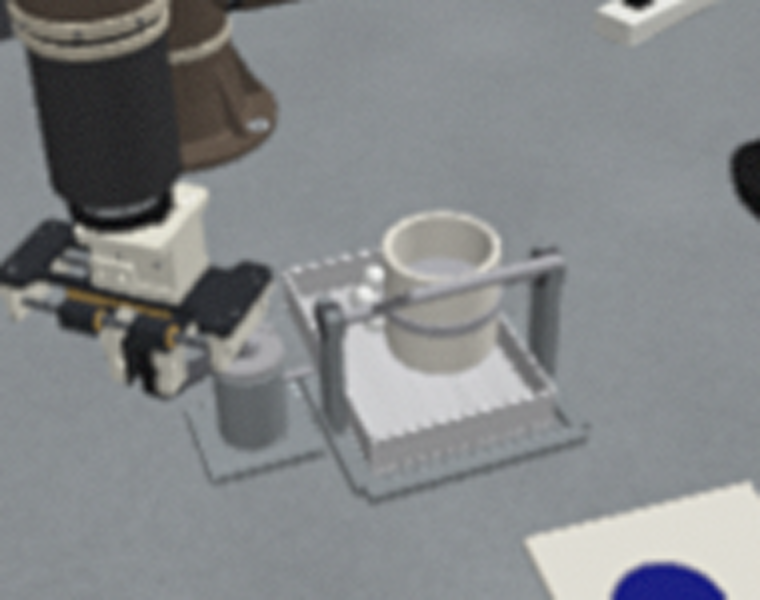

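View pics/f_top.png

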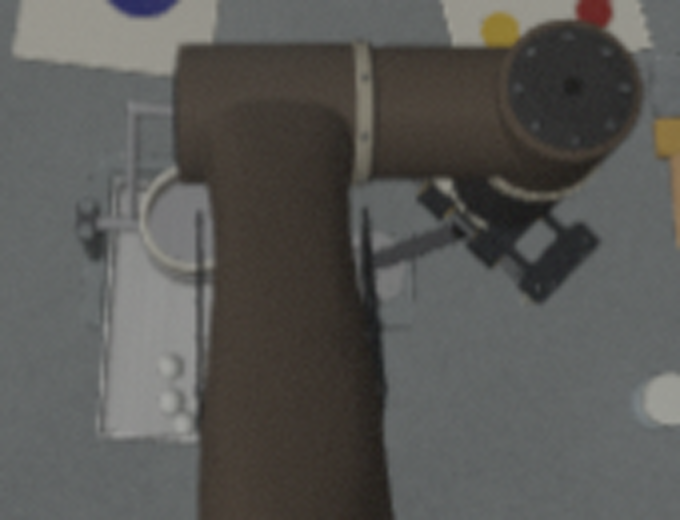

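View pics/w11.png

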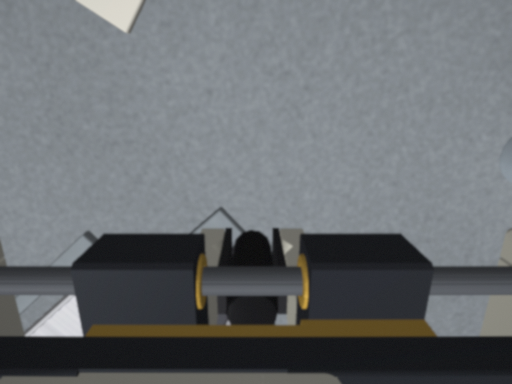

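```bash
python3 -c "
from plant import order; print(order.close_job())"; python3 lev.py
```

```text
the job is handed in; nothing more can be done
None
the job is handed in; nothing more can be done
```

I tipped the jar, stood it upright again, turned the lever by three clicks, and handed the job in at about 17 s with the knob still gripped. No verdict was reported.

- **Jar and stones:** At a tilt of about 2.3 rad, the wrist picture showed stones in the tray, and on the way back it showed all five there clearly. After the return, the bar was back at its starting height of 203 mm, against the stop. In the last pictures the jar looks upright, but the arm and jar hide some of the stones.
- **Lever:** I felt three rises and drops in the push, near 0.14, 0.41 and 0.67 rad on my own scale. When I backed off a little, the lever resisted, so the third click is seated.
- **Final hold:** The fingers are set to grip at 25 N. The lever is held at about 0.79 rad on my scale, which I put at about 0.80 rad at the joint. It pushes back with about 6.6 N. The top picture gives roughly 0.82 rad for the turn.

**What disagreed:**
- **Bar grip:** On the return the bar slid towards the fingertips and the wrist force rose to about 32 N. I let go at about 1.67 rad, gripped deeper and finished with low force until the stop.
- **Pivot estimate:** My first estimate of the lever's pivot was a few millimetres off. I corrected it from the sideways force, but the radius still read 93.5 mm instead of 90 mm at the end. The lever angle may therefore be off by a few hundredths of a radian.

The bowl, glass jar and brush were not touched as far as I could see.

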